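# Lock the etchant bottles away in the tool-release safety box

## Robot

A 6-joint arm with a two-finger parallel gripper is mounted at the origin on a cart in front of the work surface, level with it; the furniture and walls round the work are solid. World frame = base frame: x ahead of the robot, y to its left, z up, the work surface at z = 0. Lengths are in m, angles in rad, forces in N, time in s.
With the tool pointing down it reaches from about 0.325 to 0.85 m from the base axis. Payload 15.5 kg.
Tool frame: the origin (TCP) lies at the very end of the fingers, on their centre line; the grasp point (between the pads) lies 19 mm behind it; z points along the fingers, y is the direction in which the jaws open and shut (so a half turn about z gives the same grasp; the last joint's range is limited). The gripper opens to 91 mm and grips with 3 to 60 N. Pads are 32 mm wide; open, the fingers measure 118 mm over their backs; the gripper's body (76 mm by 178 mm) begins 60 mm behind the grasp point.
Start: joints at [-1.369, 0.494, 1.345, -0, 1.302, -0.096], TCP at [0.183, -0.598, 0.214] pointing down, gripper open.
Joint ranges: [-2.91, 2.91], [-0.82, 2.16], [0.22, 2.67], [-1.22, 4.37], [0.12, 2.79], [-3.08, 3.08]. Speed limits (rad/s): [1.89, 1.89, 2.57, 3.01, 3.01, 3.01].

## Interface

Orientations are given as a 3x3 rotation matrix whose columns are the frame's x, y, z axes.
In Python, from plant import read_state, read_camera, hand_in gives the robot as it stands.
- The arm moves only by the shell command python3 -m crank 'ROWS'. ROWS is text: rows parted by semicolons, each of 7 numbers parted by spaces: the shift along the tool's x, y, z in m, then the turn, a rotation vector about the tool's x, y, z in rad, then the closure, from -1 (fully open) to 1 (shut). A call has 1 to 12 rows; each row shifts and turns the commanded pose from where the row before left it, along the tool's axes as they then stand; what a row does not reach is not made up. A row lasts 1/12 s, in which the tool goes at most 41.7 mm and 7.16 degrees, less where a joint would pass 70% of its speed; a pose out of reach is approached as far as the arm can. A call with a gripper value outside its range is refused whole. The fingers move at their own pace and stop on an object; the grip force is fixed at half the most. Time passes only in rows, so rows that do not move let the fingers close. It gives the time, the measured TCP pose, the force and the opening at its end, in the units of the state.
- read_state(): the state, without advancing time (a new reading comes with each control period).
- read_camera(name): name is "scene" or "top" or "wrist"; returns a dict with "img" (384x512x3 uint8, red, green, blue), "fx", "fy", "cx", "cy" (pixels), "dist_coeffs" ([k1, k2, p1, p2, k3] as OpenCV has them; the pictures are not rectified), "position" and "rotation" of the camera in the world. Camera axes: x right, y down, z forward; pixel columns grow to the right and rows downward; lengths in m; the calibration is good to about 2 mm. A picture is of the moment at which its call begins. There is no depth.
- hand_in(): hands the job in, once; it reports no verdict.
The state is a dict: "time_s": time; "joints": joint angles; "joint_velocities": joint speeds; "joint_torque": joint torques, N m; "ee_pos": TCP position; "ee_rot": TCP orientation; "contact_force": force on the tool from outside, world axes, zero at the start; "moment": the same for the moment, N m; "gripper_width": opening from 0.0 (shut) to 1.0 (fully open).
Only numpy, scipy, OpenCV 4.12 (cv2) and the standard library are available. Lean on these libraries where they do the work, as an engineer would, in place of code of your own. Each camera call takes 0.05 s, during which the arm holds its last target.

## Task

Lock the amber etchant dropper bottles away. Take the release pin from its stand, push it into the recess of the safety box's sliding lid and, holding the button down with it, push the lid fully open; stand every amber dropper bottle upright in a hole of the box, one to a hole, and slide the lid shut again until its catch snaps up. The pin must end up back in its stand; leave the other bottles, jars and blocks where they are.

Things in the scene. Friction and masses are not known exactly. Their poses are not given: they have to be found in the camera images.
- box: grey steel safety box 290 x 160 x 89 mm (x, y, z), fixed; origin at the centre of its underside. Its -x part is an open compartment, 120 (x) x 150 mm (y) inside, with a black foam block with 2 x 2 holes, foam top 30 mm above the bench. The lid covers it and slides along box +x over the closed deck to open. Side walls 5 mm thick; tops 89 mm above the bench, nothing on it above 98 mm
- well_0 (a point): centre of the floor of a foam hole, 4 mm above the bench; hole 40 mm in diameter, 26 mm deep; a bottle in it stands 48 mm out of the foam. The four holes are 60 mm apart along box x, 62 mm along y; this one is at box x -110 mm, y -31 mm
- well_1 (a point): centre of the floor of a foam hole, 4 mm above the bench; hole 40 mm in diameter, 26 mm deep; a bottle in it stands 48 mm out of the foam. The four holes are 60 mm apart along box x, 62 mm along y; this one is at box x -110 mm, y 31 mm
- well_2 (a point): centre of the floor of a foam hole, 4 mm above the bench; hole 40 mm in diameter, 26 mm deep; a bottle in it stands 48 mm out of the foam. The four holes are 60 mm apart along box x, 62 mm along y; this one is at box x -50 mm, y -31 mm
- well_3 (a point): centre of the floor of a foam hole, 4 mm above the bench; hole 40 mm in diameter, 26 mm deep; a bottle in it stands 48 mm out of the foam. The four holes are 60 mm apart along box x, 62 mm along y; this one is at box x -50 mm, y 31 mm
- lid (a joint): brushed steel sliding lid 160 x 149 x 5 mm, top 86 mm above the bench: 0 closed (play -2.5 to +2 mm when latched), 0.122 m fully open (towards box +x), friction 1 N. Latched when closed: to open, the button must be held down over 6.5 mm until the lid has moved 25 mm; after that it may come up. Pushed shut, the catch rides down a slope (up to 8 N over the last 25 mm) and snaps up by itself
- button (a joint): release button at the bottom of the lid's recess, moves with the lid: 0 up, 0.008 m fully pressed (downwards); spring 1.5 N rising to 3.5 N. With the lid shut, 0 means that the catch has snapped up; while the catch is still under its keeper the button stays about 6 mm down
- recess (a point): centre of the recess mouth in the lid's top face, 86 mm above the bench: round hole 15 mm in diameter in a steel collar, straight down, 15 mm square inside; the button's top (12.5 mm square) lies 10 mm below the mouth, 18 mm when pressed. Moves with the lid; a pin pushed sideways in it carries the lid along. Frame as the box's
- lid_rib (a point): finger rib on the lid, moves with the lid: upright rib 6 mm thick (box x), 80 mm long (box y), its top 11 mm above the lid's top face; this point is on its middle plane 8 mm above the lid's top face, 30 mm towards box -x from the recess. The lid can be pushed shut against the rib's +x side
- pin_grip (a point): release pin, loose, 90 g: centre of its square aluminium handle, 18 x 18 x 60 mm, faces along this frame's x and y; below it sticks out a steel pin 7 mm in diameter, 45 mm long. This point is 75 mm above the pin's tip; z along the handle away from the tip. It stands upright in its stand at the start
- pin_tip (a point): the release pin's lower tip, same axes as its handle
- pin: the release pin as a whole; origin at its tip
- socket (a point): centre of the mouth of the hole in the release pin's stand, a dark steel block 64 x 64 x 50 mm on a 68 mm rubber foot, fixed: round hole 13 mm in diameter, 47 mm deep, mouth 50 mm above the bench; in it the pin's handle rests on the block's top, its tip 5 mm above the bench
- etchant_0_mid (a point): amber dropper bottle with a black cap, 34 mm across, 74 mm high, 145 g with its heavy foot: straight body from its foot up to 46 mm, shoulder above, cap 21 mm across from 60 mm up. The point is on its axis half-way up (37 mm above its foot), z along the axis towards the cap. Two to four of the four bottles are present; the others are absent (None from the start)
- etchant_1_mid (a point): amber dropper bottle with a black cap, 34 mm across, 74 mm high, 145 g with its heavy foot: straight body from its foot up to 46 mm, shoulder above, cap 21 mm across from 60 mm up. The point is on its axis half-way up (37 mm above its foot), z along the axis towards the cap. Two to four of the four bottles are present; the others are absent (None from the start)
- etchant_2_mid (a point): amber dropper bottle with a black cap, 34 mm across, 74 mm high, 145 g with its heavy foot: straight body from its foot up to 46 mm, shoulder above, cap 21 mm across from 60 mm up. The point is on its axis half-way up (37 mm above its foot), z along the axis towards the cap. Two to four of the four bottles are present; the others are absent (None from the start)
- etchant_3_mid (a point): amber dropper bottle with a black cap, 34 mm across, 74 mm high, 145 g with its heavy foot: straight body from its foot up to 46 mm, shoulder above, cap 21 mm across from 60 mm up. The point is on its axis half-way up (37 mm above its foot), z along the axis towards the cap. Two to four of the four bottles are present; the others are absent (None from the start)
- lens_cleaner: bystander: white round bottle with a blue cap, 36 mm across, 98 mm high, loose; origin under its centre
- sample_jar_1: bystander: small clear jar with a yellow lid, 38 mm across, 48 mm high, loose; origin under its centre
- test_block_round: bystander: round steel hardness block 55 mm across, 11 mm high, loose; origin under its centre
Things that resemble listed ones, but are neither listed nor needed, are in the scene too. Leave any purple look-alike of the part that bears etchant_2_mid alone.

How it is judged:
On the way, in this order (a step that is already met when the one before it is completed fails the run):
1. the pin holds the button down in the recess while the lid is pushed off its catch (value of joint button above 0.0055 m and value of joint lid above 0.006 m and contact force between pin and button_c0 above 0.4 N).
2. the lid is fully open (value of joint lid above 0.112 m), for 0.1 s.
3. every amber bottle stands in a hole of the box ((horizontal distance between etchant_0_mid and well_0 below 0.008 m or horizontal distance between etchant_0_mid and well_1 below 0.008 m or horizontal distance between etchant_0_mid and well_2 below 0.008 m or horizontal distance between etchant_0_mid and well_3 below 0.008 m) and height (world z) of each of etchant_0_mid, etchant_1_mid, etchant_2_mid, etchant_3_mid below 0.046 m and angle between each of etchant_0_mid, etchant_1_mid, etchant_2_mid, etchant_3_mid's own z axis and vertical below 0.15 rad and (horizontal distance between etchant_1_mid and well_0 below 0.008 m or horizontal distance between etchant_1_mid and well_1 below 0.008 m or horizontal distance between etchant_1_mid and well_2 below 0.008 m or horizontal distance between etchant_1_mid and well_3 below 0.008 m) and (horizontal distance between etchant_2_mid and well_0 below 0.008 m or horizontal distance between etchant_2_mid and well_1 below 0.008 m or horizontal distance between etchant_2_mid and well_2 below 0.008 m or horizontal distance between etchant_2_mid and well_3 below 0.008 m) and (horizontal distance between etchant_3_mid and well_0 below 0.008 m or horizontal distance between etchant_3_mid and well_1 below 0.008 m or horizontal distance between etchant_3_mid and well_2 below 0.008 m or horizontal distance between etchant_3_mid and well_3 below 0.008 m)), for 0.3 s.
4. the lid is shut and its catch has snapped up (value of joint lid below 0.005 m and value of joint button below 0.003 m), for 0.2 s.
At the end, for the whole second after the job is handed in: Every amber bottle present stands upright (0.15 rad) on the floor of a hole of the box (within 8 mm of its axis); the lid is shut (5 mm), its button up (3 mm); the pin stands upright (0.12 rad) in its stand, tip within 6 mm of the hole's axis and at most 12 mm above the bench, at rest (all of step 3 and all of step 4 and horizontal distance between pin_tip and socket below 0.006 m and height (world z) of pin_tip below 0.012 m and angle between pin_tip's own z axis and vertical below 0.12 rad and linear speed of pin below 0.02 m/s); the robot touches nothing.
It fails at once if the white bottle is pushed about (more than 4 cm) or knocked over (distance of lens_cleaner from where it was at the start of the episode above 0.04 m or angle between lens_cleaner's own z axis and vertical above 0.6 rad).
It fails at once if the jar is pushed about (more than 4 cm) or knocked over (distance of sample_jar_1 from where it was at the start of the episode above 0.04 m or angle between sample_jar_1's own z axis and vertical above 0.6 rad).
It fails at once if the hardness block is pushed about (more than 4 cm) or knocked over (distance of test_block_round from where it was at the start of the episode above 0.04 m or angle between test_block_round's own z axis and vertical above 0.6 rad).
Of etchant_0, etchant_1, etchant_2, etchant_3 only 2 to 4 are there at a start; the rules pass over those that are not, and their reading is None.
At some moment in a run one of etchant_0, etchant_1, etchant_2, etchant_3 may be knocked a few centimetres aside while the robot is not near it.
It also fails if it takes over 210 s, if anything falls off the work surface, if the arm or the gripper's body presses on something with over 40 N, if the wrist force passes 120 N, or if a joint passes its speed limit or range.

## Working session

There is one attempt and no reset: what is moved stays moved. The work goes in short steps, Python scripts to look and compute and a shell command to move; the robot and the scene stay as the last step left them, time stands still between calls to the robot, and variables do not carry over. Pictures are saved under pics/ and viewed, and the job is handed in when it is done.

```bash
mkdir -p pics; ls
cat > h.py <<'E'
import numpy as np, cv2, sys
from plant import read_state, read_camera, hand_in
def K(c): return np.array([[c["fx"],0,c["cx"]],[0,c["fy"],c["cy"]],[0,0,1.]])
def ray(c,u,v):
    p=cv2.undistortPoints(np.array([[[u,v]]],float),K(c),np.array(c["dist_coeffs"],float))[0,0]
    return np.array(c["position"],float), np.array(c["rotation"],float)@np.array([p[0],p[1],1.])
def plane(c,u,v,z):
    o,d=ray(c,u,v); return o+d*(z-o[2])/d[2]
def proj(c,P):
    R=np.array(c["rotation"],float); q=R.T@(np.array(P,float)-np.array(c["position"],float))
    return cv2.projectPoints(q.reshape(1,1,3),np.zeros(3),np.zeros(3),K(c),np.array(c["dist_coeffs"],float))[0][0,0]
def tri(c1,uv1,c2,uv2):
    o1,d1=ray(c1,*uv1);o2,d2=ray(c2,*uv2)
    s=np.linalg.lstsq(np.c_[d1,-d2],o2-o1,rcond=None)[0]
    a=o1+s[0]*d1;b=o2+s[1]*d2
    return (a+b)/2,np.linalg.norm(a-b)
def save(c,n,crop=None,f=1):
    im=c["img"][:,:,::-1]
    if crop: u0,v0,u1,v1=crop; im=im[v0:v1,u0:u1]
    im=cv2.resize(im,None,fx=f,fy=f,interpolation=cv2.INTER_CUBIC) if f!=1 else im
    cv2.imwrite("pics/"+n,im)
E
python3 - <<'E'
from h import *
for n in ("scene","top","wrist"):
    c=read_camera(n); save(c,f"a_{n}.png",f=1.5); print(n,c["position"],np.round(c["rotation"],3).tolist(),c["fx"])
s=read_state(); print(s)
E
```

```text
pics
scene [0.21874353 1.0084571  0.69664765] [[-0.899, -0.262, 0.352], [-0.438, 0.516, -0.736], [0.011, -0.815, -0.579]] 442.92250785155437
top [0.49073448 0.257596   0.92787973] [[-0.014, -0.996, 0.086], [-1.0, 0.013, -0.011], [0.01, -0.086, -0.996]] 375.5312746316856
wrist [ 0.25733177 -0.57433526  0.38569266] [[0.293, -0.92, -0.262], [-0.956, -0.282, -0.079], [-0.001, 0.274, -0.962]] 323.8594527708366
{'time_s': 0.15, 'joints': array([-1.36953001e+00,  4.94064859e-01,  1.34593675e+00, -3.09079827e-05,
        1.30250743e+00, -9.55142431e-02]), 'joint_velocities': array([ 0.00019621, -0.00231285, -0.00123723, -0.00015606, -0.00201387,
        0.00151177]), 'joint_torque': array([ 9.16752433e-04, -8.79201579e+01, -3.82048881e+01,  7.07767275e-02,
        5.03089093e-02, -4.54668111e-05]), 'ee_pos': array([ 0.18270723, -0.59741633,  0.2134777 ]), 'ee_rot': array([[ 9.56280552e-01,  2.92450785e-01, -2.12396672e-04],
       [ 2.92450856e-01, -9.56280137e-01,  8.91935268e-04],
       [ 5.77364507e-05, -9.15055939e-04, -9.99999580e-01]]), 'contact_force': array([ 0.59952924, -0.09635094, -0.72492258]), 'moment': array([-0.02539543,  0.03778964, -0.08058317]), 'gripper_width': 0.9975178301825449}
```

View pics/a_scene.png

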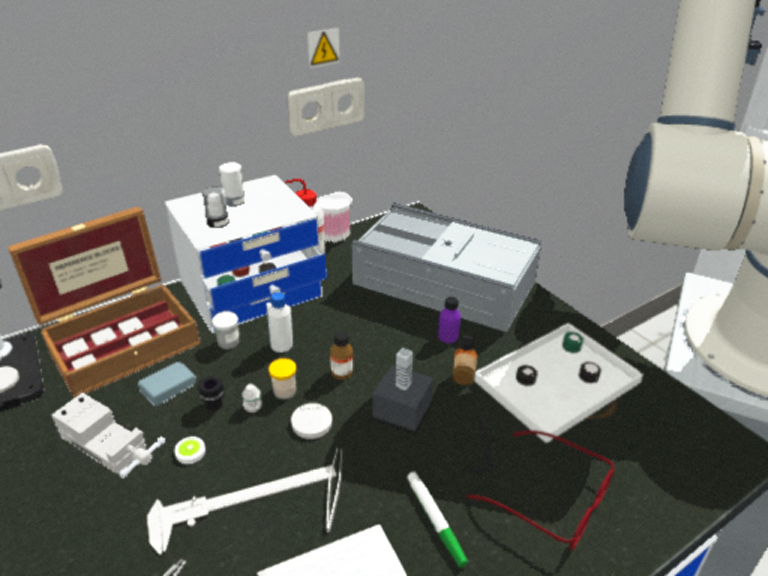

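View pics/a_top.png

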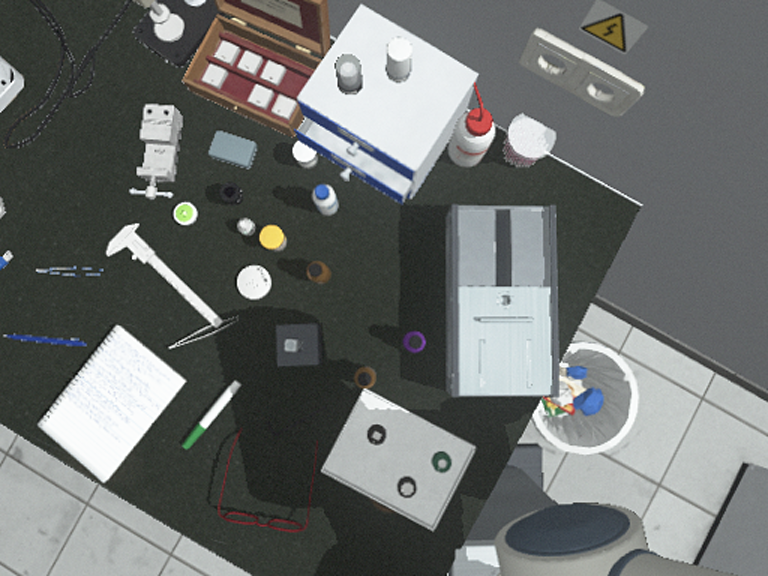

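View pics/a_wrist.png

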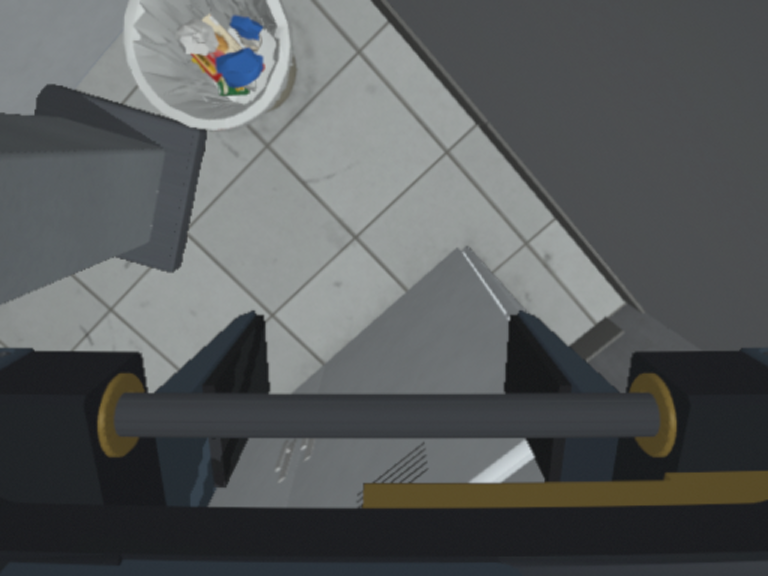

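Run:
```python
from h import *
c=read_camera("top"); save(c,"b_top1.png",(180,140,330,360),2.7); save(c,"b_top2.png",(290,130,380,270),4)
c=read_camera("scene"); save(c,"b_sc1.png",(200,190,440,310),3.3);save(c,"b_sc2.png",(230,130,370,220),5)
```

```text
(no output)
```

View pics/b_top1.png

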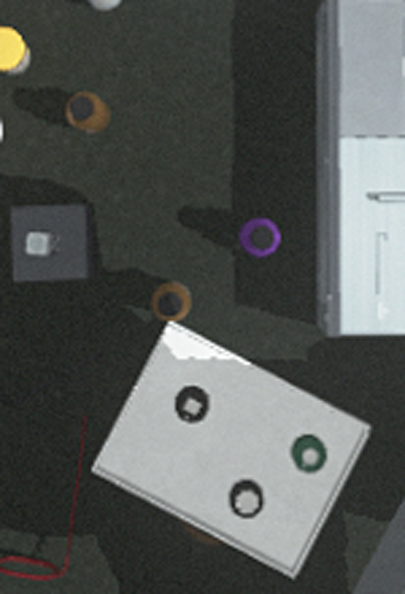

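View pics/b_sc1.png

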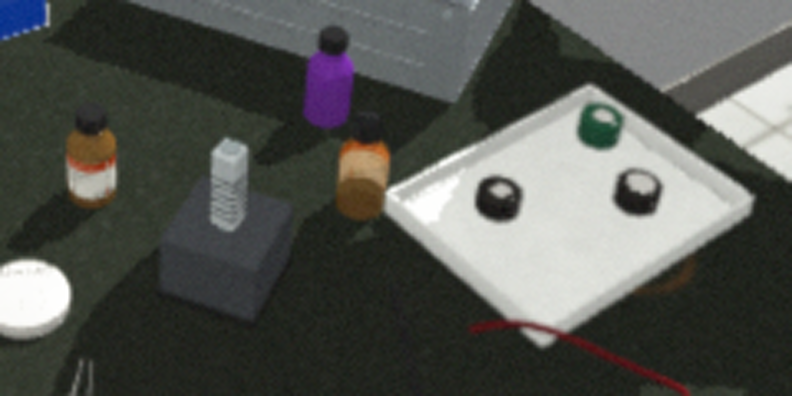

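View pics/b_top2.png

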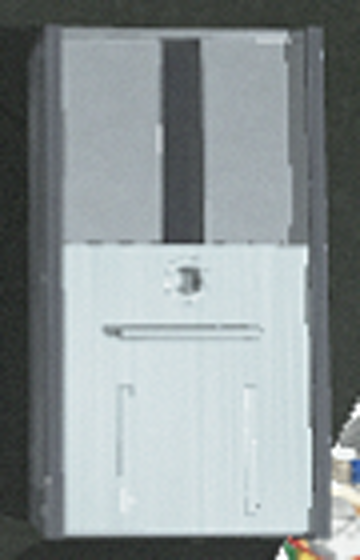

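View pics/b_sc2.png

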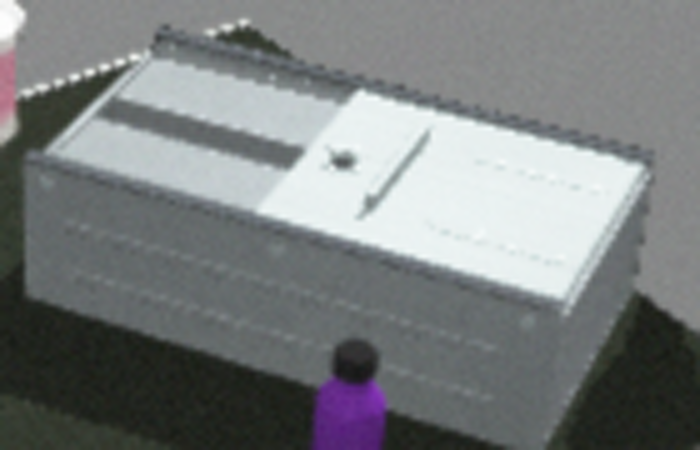

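Run:
```python
from h import *
t=read_camera("top"); s=read_camera("scene")
T=lambda x,y:(180+x/2.7,140+y/2.7)
S=lambda x,y:(200+x/3.3,190+y/3.3)
for n,a,b in [("hiy",T(95,470),S(543,345)),("lox",T(296,577),S(752,203)),("loy",T(370,428),S(590,86)),("hix",T(168,322),S(387,195)),
 ("capA",T(192,402),S(500,190)),("capB",T(247,495),S(638,182)),("green",T(309,452),S(601,115)),("orange",T(200,535),S(668,275)),
 ("bot1cap",T(82,104),S(91,112)),("bot2cap",T(172,300),S(366,125)),("purple",T(261,237),S(333,38))]:
    p,e=tri(t,a,s,b); print(n,p.round(3),round(e,4))
```

```text
hiy [0.277 0.366 0.004] 0.0042
lox [0.181 0.187 0.012] 0.0017
loy [0.311 0.12  0.018] 0.0002
hix [0.407 0.298 0.018] 0.0005
capA [0.338 0.276 0.034] 0.0026
capB [0.257 0.23  0.035] 0.0035
green [0.295 0.176 0.039] 0.0023
orange [0.219 0.272 0.005] 0.0045
bot1cap [0.596 0.366 0.071] 0.0022
bot2cap [0.429 0.292 0.067] 0.0018
purple [0.482 0.216 0.07 ] 0.0006
```

Run:
```python
from h import *
t=read_camera("top"); s=read_camera("scene")
T=lambda x,y:(290+x/4,130+y/4)
S=lambda x,y:(230+x/5,130+y/5)
for n,a,b in [("recess",T(184,281),S(343,158)),("rib hiy",T(104,331),S(366,208)),("rib loy",T(262,331),S(430,132)),("lid fhy",T(62,243),S(260,212)),("lid rhy",T(62,535),S(567,305)),("lid flowy",T(309,243),S(357,90)),("lid rlowy",T(309,535),S(648,165)),
 ]:
    p,e=tri(t,a,s,b); print(n,p.round(4),round(e,4),plane(t,*a,.086 if 'rib' not in n else .097).round(4),plane(s,*b,.086 if 'rib' not in n else .097).round(4))
# pin handle top
p=(180+37/2.7,140+241/2.7);q=(200+231/3.3,190+145/3.3)
print("pin top",tri(t,p,s,q),plane(t,*p,.11),plane(s,*q,.11))
for n,a in [("blk",(13,208)),("",(85,205)),("",(88,279)),("",(14,282))]:
    print(plane(t,180+a[0]/2.7,140+a[1]/2.7,.05).round(4))
```

```text
recess [0.5415 0.0825 0.0887] 0.0005 [0.5419 0.082  0.086 ] [0.5427 0.0783 0.086 ]
rib hiy [0.5128 0.1287 0.0934] 0.0031 [0.5141 0.1297 0.097 ] [0.5096 0.1333 0.097 ]
rib loy [0.5113 0.0388 0.0892] 0.0037 [0.5128 0.0415 0.097 ] [0.5058 0.0506 0.097 ]
lid fhy [0.5617 0.1501 0.0892] 0.005 [0.5643 0.1505 0.086 ] [0.5611 0.1449 0.086 ]
lid rhy [0.4004 0.1539 0.0868] 0.0023 [0.4015 0.1542 0.086 ] [0.3996 0.1523 0.086 ]
lid flowy [0.5621 0.0098 0.0861] 0.0009 [0.5625 0.01   0.086 ] [0.5617 0.0095 0.086 ]
lid rlowy [0.3984 0.016  0.0881] 0.0013 [0.3988 0.0156 0.086 ] [0.3984 0.0122 0.086 ]
pin top (array([0.48062235, 0.39743193, 0.11239271]), np.float64(0.001964568750197071)) [0.48151315 0.39819686 0.11      ] [0.48075076 0.39463447 0.11      ]
[0.5095 0.4293 0.05  ]
[0.5113 0.367  0.05  ]
[0.4478 0.3646 0.05  ]
[0.4459 0.4284 0.05  ]
```

```bash
cat >> h.py <<'E'
def yaw(s): R=np.array(s["ee_rot"]); return np.degrees(np.arctan2(R[1,0],R[0,0]))
def to(x,y,z,yw=None):
    s=read_state(); R=np.array(s["ee_rot"]); d=R.T@(np.array([x,y,z])-np.array(s["ee_pos"]))
    print("t",round(s["time_s"],2),"tcp",np.round(s["ee_pos"],4),"yaw",round(yaw(s),2),"tool z",np.round(R[:,2],4),"w",round(s["gripper_width"],3),"F",np.round(s["contact_force"],1))
    print("shift",d.round(4),"len",np.linalg.norm(d).round(4),"rz",None if yw is None else round(np.radians(-(yw-yaw(s))) ,4))
E
python3 -m crank '0 0 -0.035 0 0 0 -1;0 0 -0.035 0 0 0 -1;0 0 -0.035 0 0 0 -1;0.02 0 -0.03 0 0 0 -1' && python3 -m crank '0.033 -0.02 0 0 0 0 -1;0.033 -0.02 0 0 0 0 -1;0.033 -0.02 0 0 0 0 -1;0.033 -0.02 0 0 0 0 -1;0.033 -0.02 0 0 0 0 -1;0.033 -0.02 0 0 0 0 -1;0.033 -0.02 0 0 0 0 -1;0.033 -0.02 0 0 0 0 -1;0.033 -0.02 0 0 0 0 -1;0.033 -0.02 0 0 0 0 -1;0.033 -0.02 0 0 0 0 -1;0.033 -0.02 0 0 0 0 -1'
python3 -c "
from h import *
to(.5,.1,.35,90)"
```

```text
time_s: 0.78
ee_pos: [0.1998, -0.5926, 0.3514]
ee_rot: [[0.957, 0.29, -0.001], [0.29, -0.957, -0.002], [-0.001, 0.001, -1.0]]
contact_force: [0.3, -0.4, -0.5]
gripper_width: 1.0
time_s: 1.78
ee_pos: [0.5114, -0.2448, 0.3491]
ee_rot: [[0.956, 0.292, 0.0], [0.292, -0.956, -0.0], [0.0, 0.0, -1.0]]
contact_force: [0.6, -0.9, -0.2]
gripper_width: 1.001
t 1.78 tcp [ 0.5114 -0.2448  0.3491] yaw 17.0 tool z [ 3.e-04 -2.e-04 -1.e+00] w 1.001 F [ 0.6 -0.9 -0.2]
shift [ 0.09   -0.3331 -0.0009] len 0.345 rz -1.2741
```

```bash
python3 -m crank '0.0055 -0.0353 -0.003 0 0 0 -1;0.0055 -0.0353 -0.003 0 0 0 -1;0.0055 -0.0353 -0.003 0 0 0 -1;0.0055 -0.0353 -0.003 0 0 0 -1;0.0055 -0.0353 -0.003 0 0 0 -1;0.0055 -0.0353 -0.003 0 0 0 -1;0.0055 -0.0353 -0.003 0 0 0 -1;0.0055 -0.0353 -0.003 0 0 0 -1;0.0055 -0.0353 -0.003 0 0 0 -1;0.0055 -0.0353 -0.003 0 0 0 -1;0.0055 -0.0353 -0.003 0 0 0 -1;0.0055 -0.0353 -0.003 0 0 0 -1' && python3 -m crank '0 0 0 0 0 -0.116 -1;0 0 0 0 0 -0.116 -1;0 0 0 0 0 -0.116 -1;0 0 0 0 0 -0.116 -1;0 0 0 0 0 -0.116 -1;0 0 0 0 0 -0.116 -1;0 0 0 0 0 -0.116 -1;0 0 0 0 0 -0.116 -1;0 0 0 0 0 -0.116 -1;0 0 0 0 0 -0.116 -1;0 0 0 0 0 -0.116 -1;0 0 0 0 0 0 -1'
python3 -c "
from h import *
to(.48,.397,.38,90)
save(read_camera('wrist'),'c_w.png',f=1.5)
print(read_state()['joints'].round(2))"
```

```text
time_s: 2.78
ee_pos: [0.4489, 0.1796, 0.3853]
ee_rot: [[0.956, 0.292, 0.0], [0.292, -0.956, 0.0], [0.0, 0.0, -1.0]]
contact_force: [1.3, -0.5, -0.2]
gripper_width: 1.0
time_s: 3.78
ee_pos: [0.4495, 0.1779, 0.385]
ee_rot: [[-0.008, 1.0, 0.0], [1.0, 0.008, 0.0], [0.0, 0.0, -1.0]]
contact_force: [0.4, -0.4, -0.4]
gripper_width: 0.999
t 3.78 tcp [0.4495 0.1779 0.385 ] yaw 90.47 tool z [ 0.  0. -1.] w 0.999 F [ 0.4 -0.4 -0.4]
shift [0.2189 0.0323 0.005 ] len 0.2213 rz 0.0083
[0.25 0.16 1.39 0.   1.59 0.25]
```

View pics/c_w.png

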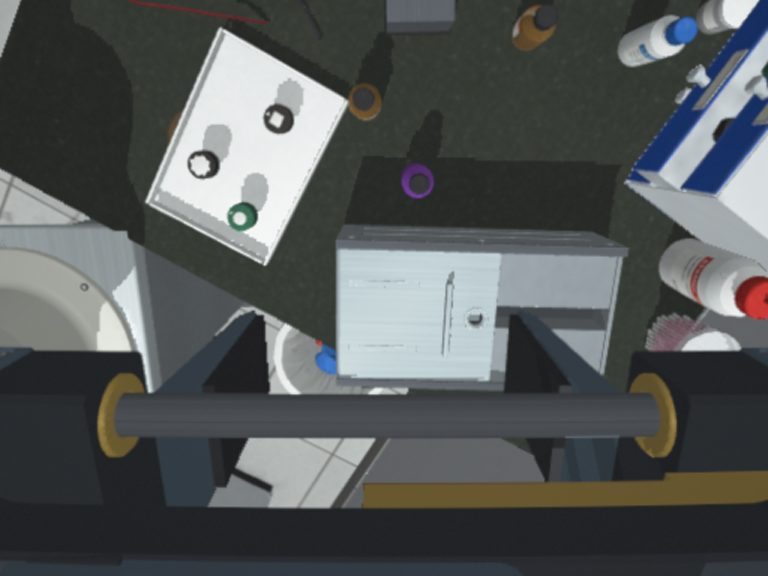

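Run:
```python
from h import *
c=read_camera('wrist'); im=c['img']
cr=im[50:150,90:170]; hs=cv2.convertScaleAbs(cr,alpha=2.5,beta=10)
cv2.imwrite('pics/c_cr.png',cv2.resize(hs[:,:,::-1],None,fx=5,fy=5,interpolation=cv2.INTER_CUBIC))
print(plane(c,118,82,0.0))
```

```text
[0.21919527 0.27838417 0.        ]
```

View pics/c_cr.png

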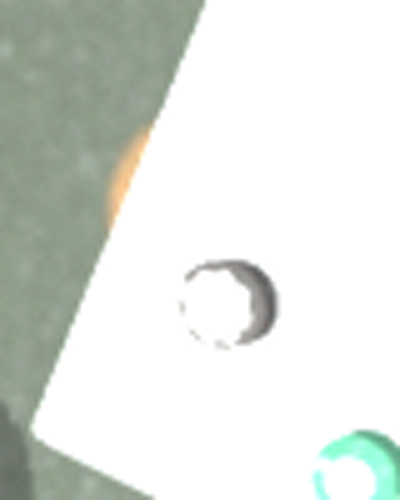

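Run:
```python
from h import *
c=read_camera('scene'); save(c,'d_s.png',(110,105,250,290),3.2)
c=read_camera('wrist'); save(c,'d_w.png',(410,0,512,140),5)
```

```text
(no output)
```

View pics/d_s.png

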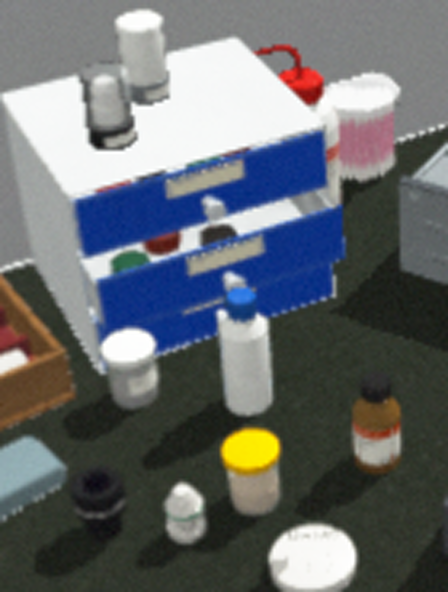

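View pics/d_w.png

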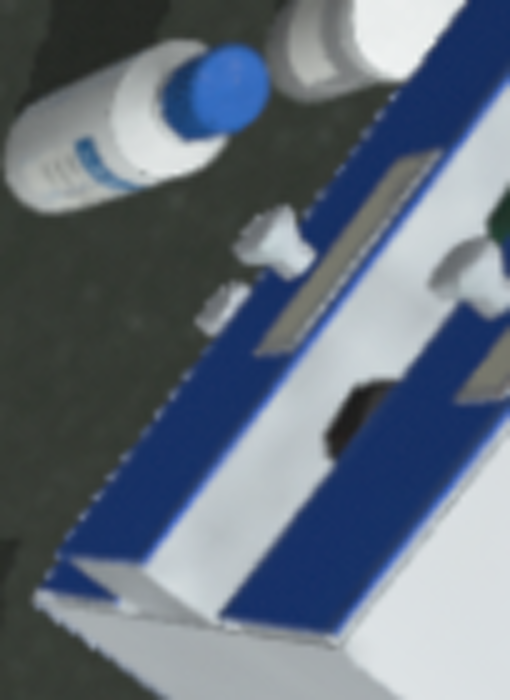

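```bash
python3 -m crank '0.03 0.005 0.02 0 0 0 -1;0.03 0.005 0.02 0 0 0 -1;0.03 0.005 0.02 0 0 0 -1;0.03 0.005 0.02 0 0 0 -1;0.03 0.005 0.02 0 0 0 -1;0.03 0.005 0.02 0 0 0 -1;0 0 0 0 0 0 -1'
python3 -c "
from h import *
to(.48,.397,.2,90)
save(read_camera('wrist'),'e_w.png',f=1.5)
t=read_camera('top');save(t,'e_t.png',(170,200,240,260),8)"
```

```text
time_s: 4.57
ee_pos: [0.4782, 0.3615, 0.2605]
ee_rot: [[-0.002, 1.0, -0.005], [1.0, 0.001, -0.001], [-0.001, -0.005, -1.0]]
contact_force: [-1.5, -0.4, -0.7]
gripper_width: 1.0
t 4.57 tcp [0.4782 0.3615 0.2605] yaw 90.09 tool z [-0.0045 -0.0014 -1.    ] w 1.0 F [-1.5 -0.4 -0.7]
shift [0.0356 0.0021 0.0604] len 0.0702 rz 0.0015
```

View pics/e_w.png

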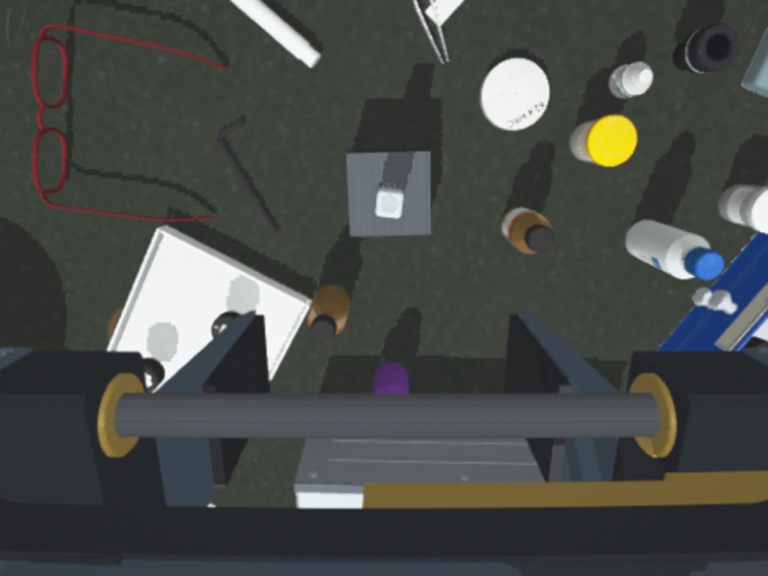

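Run:
```python
from h import *
c=read_camera('wrist'); save(c,'e_w2.png',(225,95,295,165),10)
```

```text
(no output)
```

View pics/e_w2.png

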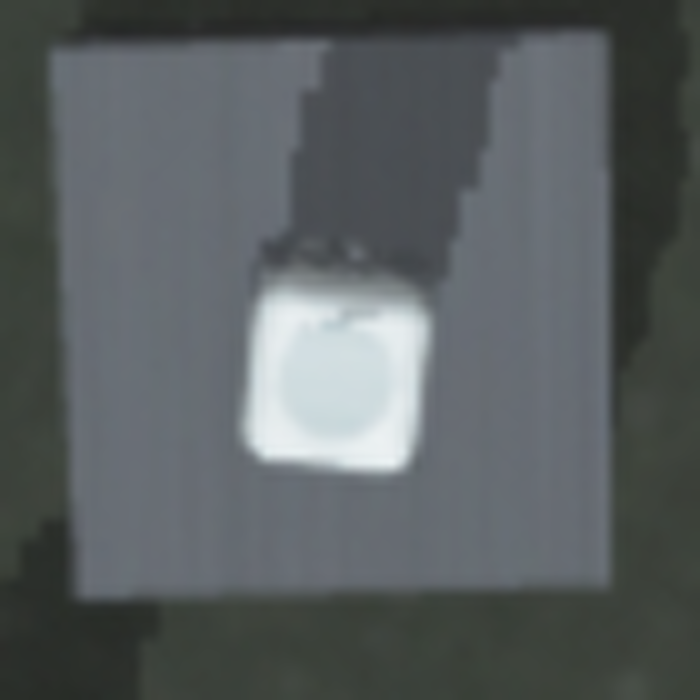

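Run:
```python
from h import *
c=read_camera('wrist'); f=lambda x,y,z:plane(c,225+x/10,95+y/10,z)
H=[f(x,y,.11) for x,y in [(262,292),(432,304),(409,472),(244,456)]]
print(np.mean(H,0).round(4), f(335,380,.11).round(4),f(320,375,.05))
for i in range(4):
    d=H[(i+1)%4]-H[i]; print(np.linalg.norm(d).round(4),np.degrees(np.arctan2(d[1],d[0])).round(1))
B=[f(x,y,.05) for x,y in [(50,45),(608,30),(610,588),(75,600)]]
print(np.mean(B,0).round(4))
for i in range(4):
    d=B[(i+1)%4]-B[i]; print(np.linalg.norm(d).round(4),np.degrees(np.arctan2(d[1],d[0])).round(1))
```

```text
[0.4808 0.3993 0.11  ] [0.4806 0.3994 0.11  ] [0.47896155 0.39335247 0.05      ]
0.017 -3.9
0.0169 -97.3
0.0167 174.5
0.0165 83.4
[0.4808 0.3996 0.05  ]
0.0645 1.6
0.0652 -88.4
0.0647 -178.6
0.065 91.5
```

```bash
python3 -m crank '0 0 0.02 0 0 0.1 -1;0 0 0.02 0 0 0 -1;0 0 0.02 0 0 0 -1;0 0 0 0 0 0 -1'
python3 -c "
from h import *
to(.4807,.399,.061,84.3)"
```

```text
time_s: 5.1
ee_pos: [0.4782, 0.3561, 0.2028]
ee_rot: [[0.1, 0.995, -0.003], [0.995, -0.1, -0.002], [-0.002, -0.003, -1.0]]
contact_force: [-1.0, 0.5, -1.4]
gripper_width: 0.996
t 5.1 tcp [0.4782 0.3561 0.2028] yaw 84.27 tool z [-0.0031 -0.002  -1.    ] w 0.996 F [-1.   0.5 -1.4]
shift [ 0.0432 -0.0014  0.1417] len 0.1481 rz -0.0006
```

```bash
python3 -m crank '0.0215 -0.0007 0 0 0 0 -1;0.0215 -0.0007 0 0 0 0 -1;0 0 0.03 0 0 0 -1;0 0 0.03 0 0 0 -1;0 0 0 0 0 0 -1;0 0 0 0 0 0 -1'
python3 -c "
from h import *
to(.4807,.399,.061,84.3)
save(read_camera('wrist'),'f_w.png',f=1.5)"
```

```text
time_s: 5.6
ee_pos: [0.4821, 0.4002, 0.1458]
ee_rot: [[0.099, 0.995, -0.001], [0.995, -0.099, -0.001], [-0.001, -0.001, -1.0]]
contact_force: [0.7, -0.3, 1.1]
gripper_width: 1.003
t 5.6 tcp [0.4821 0.4002 0.1458] yaw 84.33 tool z [-1.e-03 -8.e-04 -1.e+00] w 1.003 F [ 0.7 -0.3  1.1]
shift [-0.0012 -0.0012  0.0848] len 0.0848 rz 0.0005
```

View pics/f_w.png

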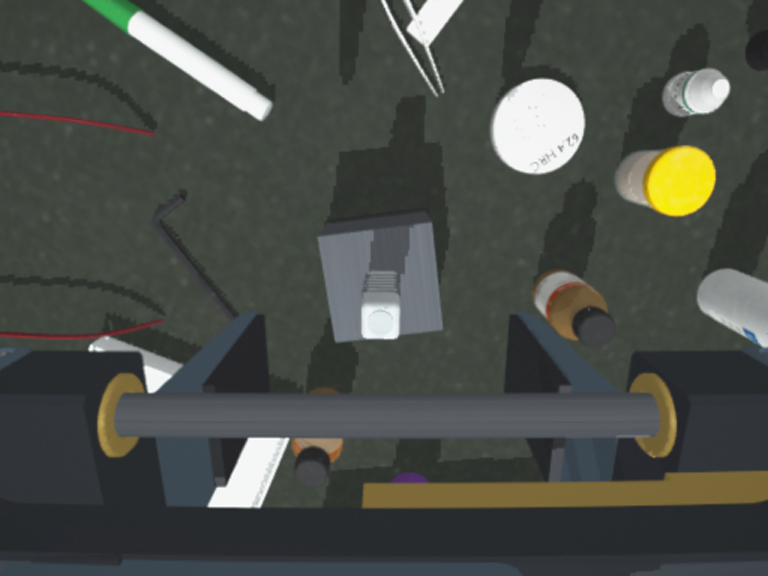

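```bash
python3 -m crank '-0.0012 -0.0012 0.02 0 0 0 -1;0 0 0.03 0 0 0 -1;0 0 0.025 0 0 0 -1;0 0 0.01 0 0 0 -1;0 0 0 0 0 0 -1'
python3 -c "
from h import *
to(.4807,.399,.061,84.3)"; python3 -m crank '0 0 0 0 0 0 1;0 0 0 0 0 0 1;0 0 0 0 0 0 1;0 0 0 0 0 0 1;0 0 0 0 0 0 1;0 0 0 0 0 0 1;0 0 0 0 0 0 1;0 0 0 0 0 0 1'
```

```text
time_s: 6.07
ee_pos: [0.4808, 0.3994, 0.0599]
ee_rot: [[0.098, 0.995, -0.001], [0.995, -0.098, -0.001], [-0.001, -0.001, -1.0]]
contact_force: [-0.6, -0.8, -0.3]
gripper_width: 0.998
t 6.07 tcp [0.4808 0.3994 0.0599] yaw 84.35 tool z [-9.e-04 -6.e-04 -1.e+00] w 0.998 F [-0.6 -0.8 -0.3]
shift [-0.0005 -0.0001 -0.0011] len 0.0012 rz 0.0009
time_s: 6.73
ee_pos: [0.4808, 0.3998, 0.06]
ee_rot: [[0.098, 0.995, 0.0], [0.995, -0.098, 0.0], [0.0, 0.0, -1.0]]
contact_force: [0.4, 0.5, -0.3]
gripper_width: 0.444
```

```bash
python3 -m crank '0 0 0 0 0 0 1;0 0 0 0 0 0 1;0 0 0 0 0 0 1;0 0 0 0 0 0 1;0 0 0 0 0 0 1'; python3 -m crank '0 0 -0.01 0 0 0 1;0 0 -0.02 0 0 0 1;0 0 -0.03 0 0 0 1;0 0 -0.03 0 0 0 1;0 0 -0.03 0 0 0 1;0 0 -0.01 0 0 0 1;0 0 0 0 0 0 1'
python3 -c "
from h import *
to(.5415,.081,.18,90)
save(read_camera('wrist'),'g_w.png',f=1.5)
save(read_camera('scene'),'g_s.png',(200,150,400,300),3.5)"
```

```text
time_s: 7.15
ee_pos: [0.4807, 0.3998, 0.0599]
ee_rot: [[0.098, 0.995, -0.0], [0.995, -0.098, -0.0], [-0.0, -0.0, -1.0]]
contact_force: [-0.4, -0.3, -0.2]
gripper_width: 0.199
time_s: 7.73
ee_pos: [0.482, 0.4007, 0.1934]
ee_rot: [[0.098, 0.995, 0.004], [0.995, -0.098, 0.003], [0.003, 0.004, -1.0]]
contact_force: [-0.2, 0.8, -1.0]
gripper_width: 0.197
t 7.73 tcp [0.482  0.4007 0.1934] yaw 84.39 tool z [ 0.0044  0.003  -1.    ] w 0.197 F [-0.2  0.8 -1. ]
shift [-0.3123  0.0904  0.0127] len 0.3254 rz -0.0979
```

View pics/g_w.png

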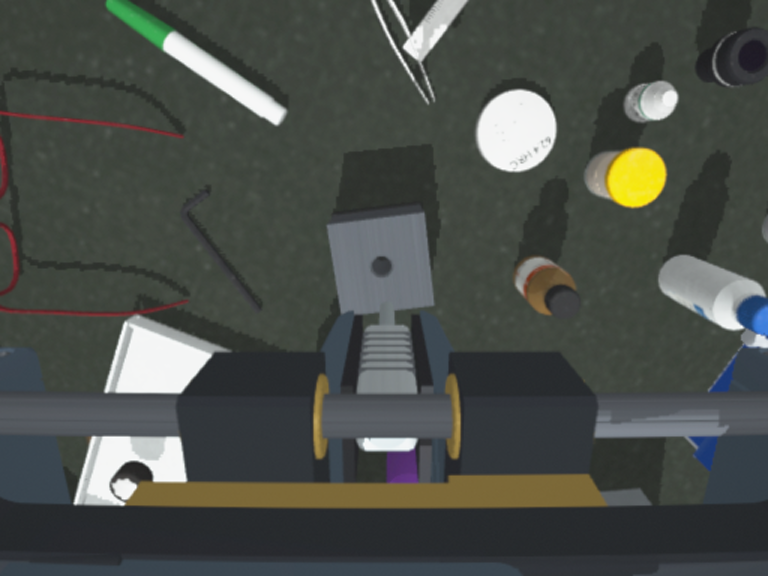

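View pics/g_s.png

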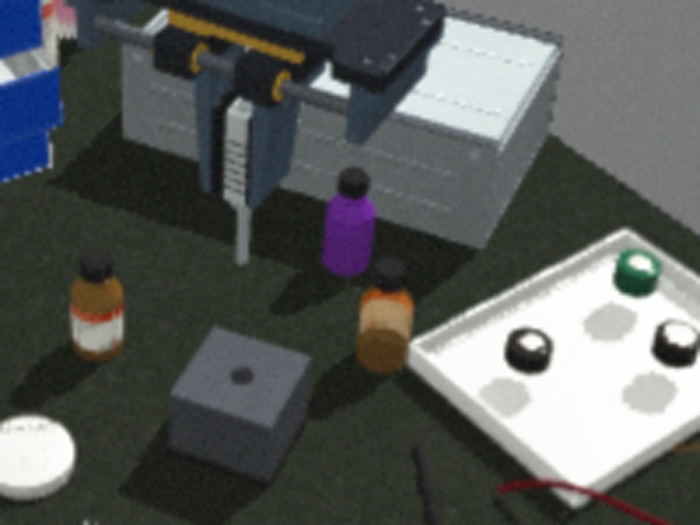

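Run:
```python
from h import *
c=read_camera('wrist'); print(plane(c,381/1.5,266.5/1.5,.05))
c=read_camera('scene'); print(plane(c,200+242/3.5,150+375/3.5,.05))
c=read_camera('top'); save(c,'g_t.png',(150,180,260,260),6)
```

```text
[0.47740439 0.39917679 0.05      ]
[0.47906186 0.39841319 0.05      ]
```

View pics/g_t.png

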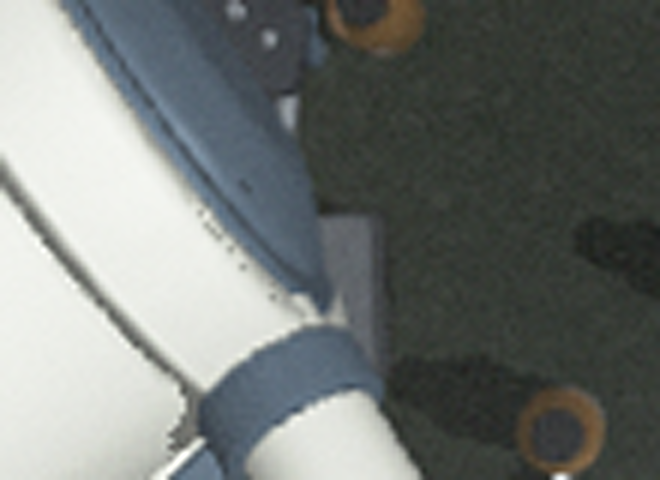

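```bash
python3 -m crank '-0.033 0.0087 -0.001 0 0 0 1;-0.033 0.0087 -0.001 0 0 0 1;-0.033 0.0087 -0.001 0 0 0 1;-0.033 0.0087 -0.001 0 0 0 1;-0.033 0.0087 -0.001 0 0 0 1;-0.033 0.0087 -0.001 0 0 0 1;-0.033 0.0087 -0.001 0 0 0 1;-0.033 0.0087 -0.001 0 0 0 1;-0.033 0.0087 -0.001 0 0 0 1;-0.033 0.0087 -0.001 0 0 0 1;-0.033 0.0087 -0.001 0 0 0 1;0 0 0 0 0 0 1'
python3 -c "
from h import *
to(.5415,.081,.18,84.4)
c=read_camera('wrist')
save(c,'h_w.png',f=1.5)
print(proj(c,(.5415,.081,.086)))"
```

```text
time_s: 8.98
ee_pos: [0.5411, 0.0242, 0.2]
ee_rot: [[0.101, 0.995, -0.001], [0.995, -0.101, -0.001], [-0.002, -0.001, -1.0]]
contact_force: [0.2, -0.3, -1.0]
gripper_width: 0.192
t 8.98 tcp [0.5411 0.0242 0.2   ] yaw 84.19 tool z [-0.001  -0.0014 -1.    ] w 0.192 F [ 0.2 -0.3 -1. ]
shift [ 0.0566 -0.0053  0.0199] len 0.0603 rz -0.0036
[250.9855774  120.78393249]
```

View pics/h_w.png

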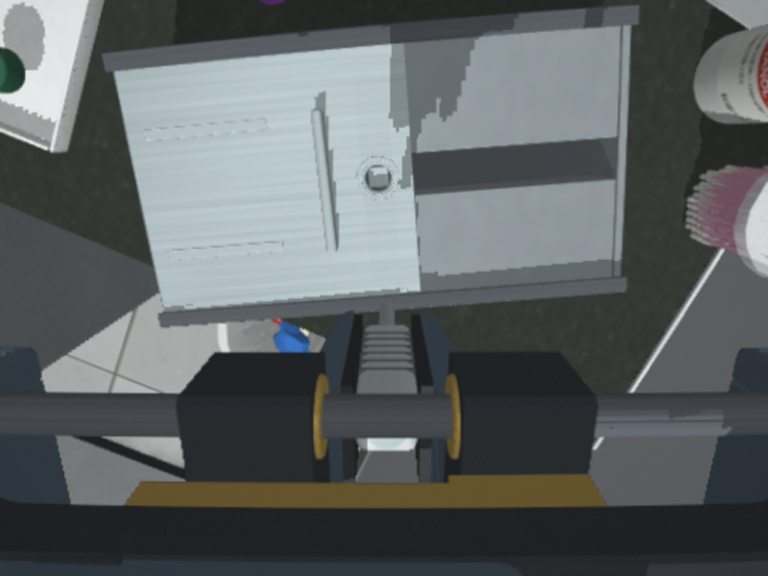

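Run:
```python
from h import *
c=read_camera('wrist'); save(c,'h_w2.png',(205,50,305,240),4)
for p in [(378,178)]: print('rec',plane(c,p[0]/1.5,p[1]/1.5,.086))
W=[(106,60),(638,13),(625,287),(161,322)]
Q=[plane(c,a/1.5,b/1.5,.089) for a,b in W]; print(np.round(Q,4))
for i in range(4):
    d=Q[(i+1)%4]-Q[i]; print(np.linalg.norm(d).round(4),np.degrees(np.arctan2(d[1],d[0])).round(2))
print(np.mean(Q,0))
print(proj(c,read_state()['ee_pos']-[0,0,.055]))
```

```text
rec [0.5419855  0.08513138 0.086     ]
[[0.4007 0.1643 0.089 ]
 [0.6892 0.1582 0.089 ]
 [0.6858 0.0054 0.089 ]
 [0.3974 0.0115 0.089 ]]
0.2885 -1.21
0.1529 -91.26
0.2885 178.79
0.1529 88.75
[0.543277   0.08484629 0.089     ]
[256.23015234 202.71122835]
```

View pics/h_w2.png

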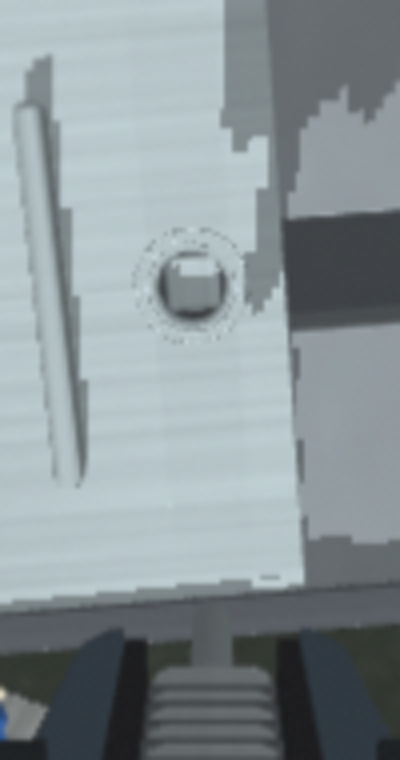

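Run:
```python
from h import *
c=read_camera('wrist'); s=read_state()
print('rec',plane(c,205+191.5/4,50+287/4,.086), 'tip',plane(c,205+212/4,50+603/4,s['ee_pos'][2]-.055),s['ee_pos'])
t=read_camera('top'); save(t,'h_t.png',(290,130,380,270),4)
s=read_camera('scene'); save(s,'h_s.png',(230,130,370,220),5)
```

```text
rec [0.54201321 0.08406254 0.086     ] tip [0.54124616 0.03103046 0.14498626] [0.53998758 0.02902268 0.19998626]
```

View pics/h_s.png

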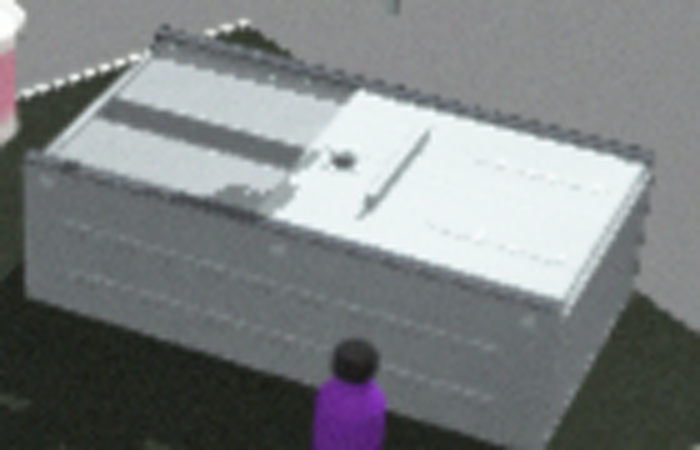

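```bash
python3 -c "
from h import *
to(.5412,.082,.158,84.4)"; python3 -m crank '0.026 -0.002 0.01 0 0 0 1;0.026 -0.002 0.01 0 0 0 1;0 0 0.01 0 0 0 1;0 0 0.01 0 0 0 1;0 0 0 0 0 0 1'
python3 -c "
from h import *
to(.5412,.082,.15,84.4)
c=read_camera('wrist');save(c,'i_w.png',(180,100,340,260),4.5)
save(read_camera('scene'),'i_s.png',(230,100,370,220),5)"
```

```text
t 9.23 tcp [0.54   0.03   0.2003] yaw 84.43 tool z [-1.2e-03  3.0e-04 -1.0e+00] w 0.194 F [-0.6  0.5 -1.6]
shift [ 0.0519 -0.0038  0.0423] len 0.0671 rz 0.0005
time_s: 9.65
ee_pos: [0.5403, 0.0818, 0.159]
ee_rot: [[0.096, 0.995, -0.003], [0.995, -0.096, -0.0], [-0.001, -0.003, -1.0]]
contact_force: [-0.1, -0.1, -1.5]
gripper_width: 0.197
t 9.65 tcp [0.5403 0.0818 0.159 ] yaw 84.49 tool z [-3.1e-03 -3.0e-04 -1.0e+00] w 0.197 F [-0.1 -0.1 -1.5]
shift [0.0003 0.0009 0.0089] len 0.009 rz 0.0015
```

View pics/i_w.png

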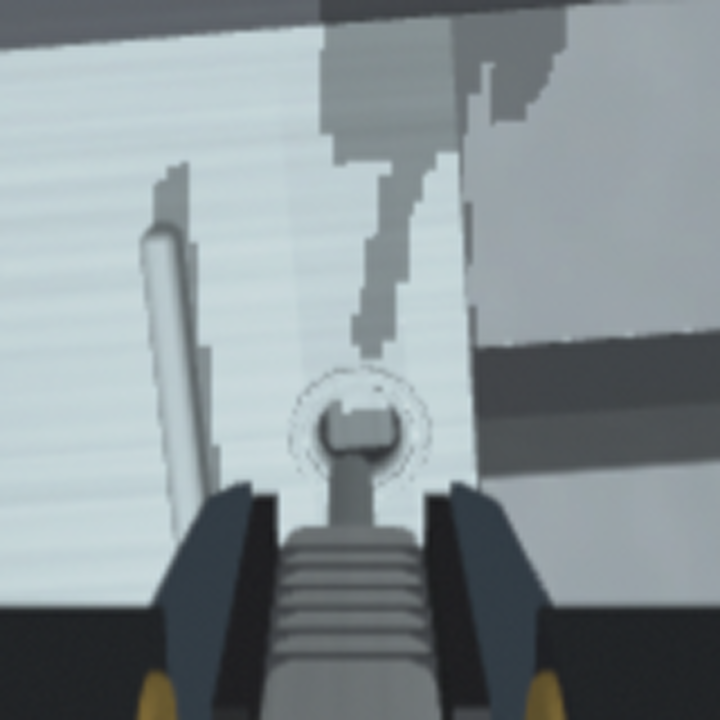

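View pics/i_s.png

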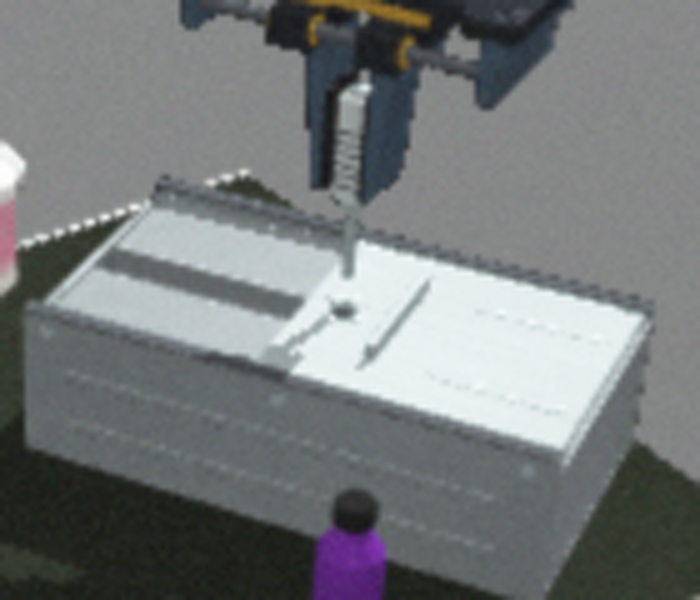

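Run:
```python
from h import *
c=read_camera('wrist'); z=read_state()['ee_pos'][2]
print(plane(c,180+361/4.5,100+428/4.5,.086)-plane(c,180+351/4.5,100+464/4.5,z-.055))
s=read_camera('scene')
print(plane(s,230+343/5,100+310/5,.086)-plane(s,230+348/5,100+276/5,z-.055))
```

```text
[ 0.00176004 -0.00023519 -0.02012146]
[ 0.00082159  0.00132767 -0.02012146]
```

```bash
python3 -m crank '0.0005 0.0013 0 0 0 0 1;0 0 0.01 0 0 0 1;0 0 0.01 0 0 0 1;0 0 0.008 0 0 0 1;0 0 0 0 0 0 1;0 0 0 0 0 0 1'
python3 -c "
from h import *
to(.5412,.082,.124,84.4)"
```

```text
time_s: 10.35
ee_pos: [0.5424, 0.0816, 0.1321]
ee_rot: [[0.098, 0.995, -0.002], [0.995, -0.098, -0.0], [-0.0, -0.002, -1.0]]
contact_force: [0.2, 0.3, -0.9]
gripper_width: 0.196
t 10.35 tcp [0.5424 0.0816 0.1321] yaw 84.38 tool z [-1.7e-03 -1.0e-04 -1.0e+00] w 0.196 F [ 0.2  0.3 -0.9]
shift [ 0.0003 -0.0013  0.0081] len 0.0082 rz -0.0003
```

```bash
python3 -m crank '0 0 0.003 0 0 0 1;0 0 0.003 0 0 0 1;0 0 0.0025 0 0 0 1;0 0 0 0 0 0 1;0 0 0 0 0 0 1'
python3 -c "
from h import *
to(.5412,.082,.124,84.4)"
```

```text
time_s: 10.77
ee_pos: [0.5432, 0.0817, 0.1245]
ee_rot: [[0.098, 0.995, 0.0], [0.995, -0.098, 0.0], [0.0, 0.0, -1.0]]
contact_force: [0.2, 0.4, 2.0]
gripper_width: 0.195
t 10.77 tcp [0.5432 0.0817 0.1245] yaw 84.39 tool z [ 4.e-04  0.e+00 -1.e+00] w 0.195 F [0.2 0.4 2. ]
shift [ 0.0001 -0.002   0.0005] len 0.002 rz -0.0002
```

```bash
python3 -m crank '0 0 0.0015 0 0 0 1;0 0 0 0 0 0 1;0 0 0 0 0 0 1'; python3 -m crank '0 0 0.0005 0 0 0 1;0 0 0 0 0 0 1;0 0 0 0 0 0 1'
```

```text
time_s: 11.02
ee_pos: [0.5431, 0.0817, 0.123]
ee_rot: [[0.098, 0.995, 0.0], [0.995, -0.098, 0.0], [0.0, 0.0, -1.0]]
contact_force: [0.4, -0.3, 1.2]
gripper_width: 0.198
time_s: 11.27
ee_pos: [0.5431, 0.0817, 0.1225]
ee_rot: [[0.098, 0.995, 0.0], [0.995, -0.098, 0.0], [0.0, 0.0, -1.0]]
contact_force: [1.0, 0.2, 1.5]
gripper_width: 0.191
```

```bash
python3 -m crank '0 0 0.0005 0 0 0 1;0.0004 0.005 0 0 0 0 1;0.0004 0.005 0 0 0 0 1;0.0004 0.005 0 0 0 0 1;0.0004 0.005 0 0 0 0 1;0 0 0 0 0 0 1'
python3 -c "
from h import *
to(.5412,.082,.124,84.4)
c=read_camera('wrist');save(c,'j_w.png',(100,0,450,260),2.2)"
```

```text
time_s: 11.77
ee_pos: [0.5645, 0.0813, 0.1219]
ee_rot: [[0.098, 0.995, 0.001], [0.995, -0.098, 0.0], [0.0, 0.001, -1.0]]
contact_force: [-0.1, 0.1, 2.5]
gripper_width: 0.198
t 11.77 tcp [0.5645 0.0813 0.1219] yaw 84.38 tool z [ 0.0011  0.     -1.    ] w 0.198 F [-0.1  0.1  2.5]
shift [-0.0015 -0.0232 -0.0021] len 0.0234 rz -0.0004
```

View pics/j_w.png

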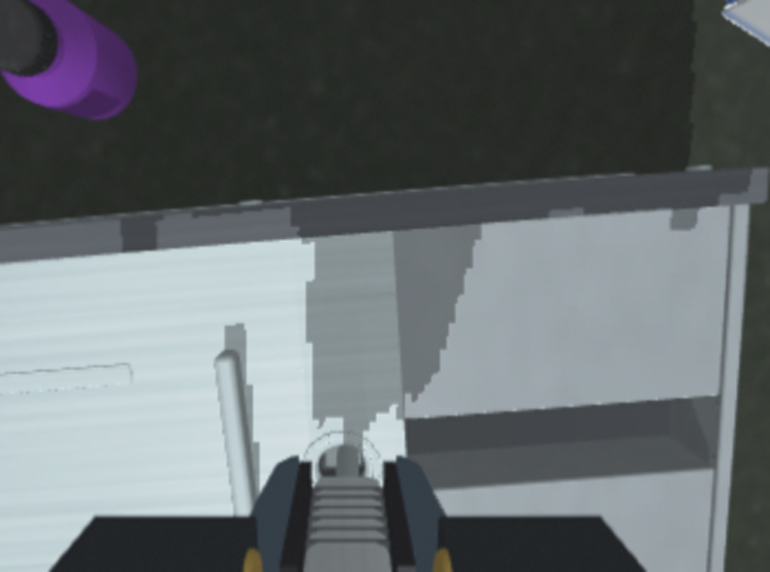

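```bash
python3 -m crank '0.0008 0.01 0 0 0 0 1;0.0008 0.01 0 0 0 0 1;0.0008 0.01 0 0 0 0 1;0.0008 0.01 0 0 0 0 1;0.0008 0.01 0 0 0 0 1;0.0008 0.01 0 0 0 0 1;0.0008 0.01 0 0 0 0 1;0.0008 0.01 0 0 0 0 1;0.0008 0.01 0 0 0 0 1;0 0 0 0 0 0 1'
python3 -m crank '0.0004 0.005 0 0 0 0 1;0.0004 0.005 0 0 0 0 1;0.0003 0.004 0 0 0 0 1;0 0 0 0 0 0 1;0 0 0 0 0 0 1'
python3 -c "
from h import *
save(read_camera('top'),'k_t.png',(270,120,400,280),4)"
```

```text
time_s: 12.65
ee_pos: [0.6554, 0.0796, 0.1219]
ee_rot: [[0.098, 0.995, 0.002], [0.995, -0.098, 0.0], [0.0, 0.002, -1.0]]
contact_force: [0.9, 1.4, 1.9]
gripper_width: 0.196
time_s: 13.07
ee_pos: [0.6676, 0.0794, 0.1219]
ee_rot: [[0.098, 0.995, 0.001], [0.995, -0.098, -0.0], [0.0, 0.001, -1.0]]
contact_force: [0.3, -0.3, 1.5]
gripper_width: 0.193
```

View pics/k_t.png

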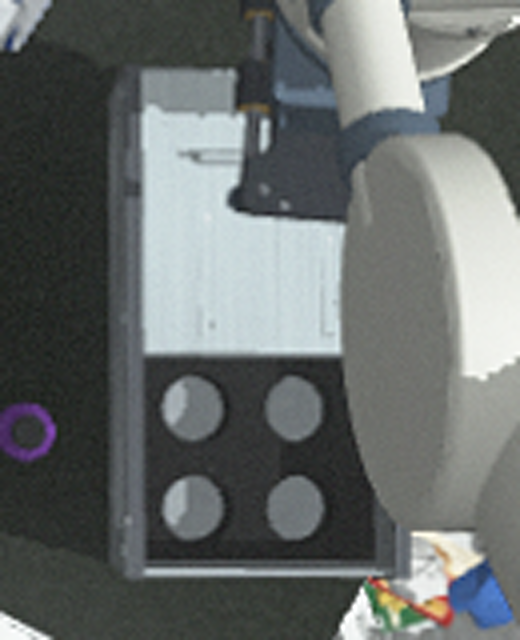

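```bash
python3 -m crank '0.0002 0.002 0 0 0 0 1;0.0002 0.002 0 0 0 0 1;0 0 0 0 0 0 1;0 0 0 0 0 0 1'; python3 -m crank '0.0001 0.001 0 0 0 0 1;0.0001 0.001 0 0 0 0 1;0 0 0 0 0 0 1;0 0 0 0 0 0 1'
```

```text
time_s: 13.45
ee_pos: [0.6685, 0.0795, 0.1216]
ee_rot: [[0.098, 0.995, -0.006], [0.995, -0.098, -0.0], [-0.001, -0.006, -1.0]]
contact_force: [-14.4, 0.0, 11.8]
gripper_width: 0.194
time_s: 13.78
ee_pos: [0.6692, 0.0795, 0.1216]
ee_rot: [[0.098, 0.995, -0.008], [0.995, -0.098, -0.0], [-0.001, -0.008, -1.0]]
contact_force: [-21.3, -1.1, 18.0]
gripper_width: 0.198
```

```bash
python3 -m crank '-0.0004 -0.005 0 0 0 0 1;-0.0001 -0.002 0 0 0 0 1;0 0 -0.004 0 0 0 1;0 0 -0.01 0 0 0 1;0 0 -0.02 0 0 0 1;0 0 -0.03 0 0 0 1;0 0 -0.02 0 0 0 1;0 0 0 0 0 0 1'
python3 -c "
from h import *
to(.4797,.3993,.2,84.4)
save(read_camera('wrist'),'l_w.png',f=1.5)
save(read_camera('scene'),'l_s.png',f=1.5)"
```

```text
time_s: 14.45
ee_pos: [0.6688, 0.0798, 0.2114]
ee_rot: [[0.098, 0.995, 0.007], [0.995, -0.098, 0.0], [0.001, 0.007, -1.0]]
contact_force: [1.0, 0.2, 0.1]
gripper_width: 0.195
t 14.45 tcp [0.6688 0.0798 0.2114] yaw 84.39 tool z [ 7.3e-03  4.0e-04 -1.0e+00] w 0.195 F [1.  0.2 0.1]
shift [ 0.2995 -0.2195  0.0101] len 0.3714 rz -0.0002
```

View pics/l_w.png

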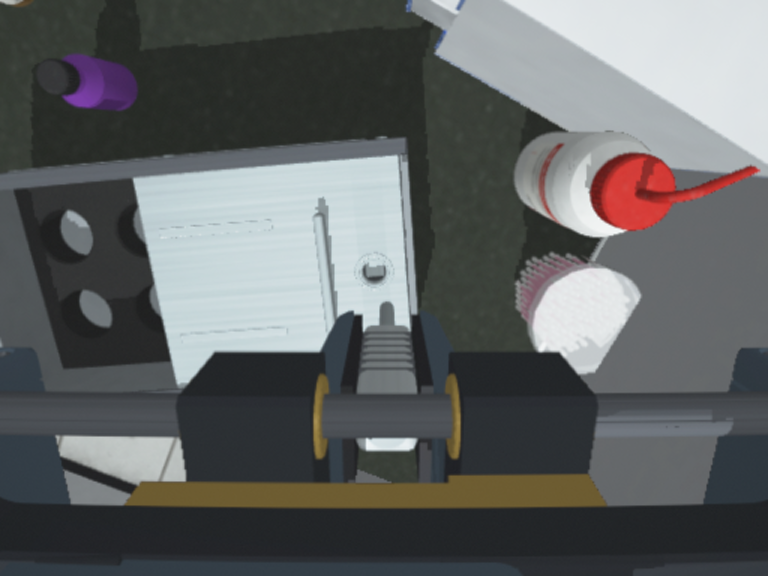

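View pics/l_s.png

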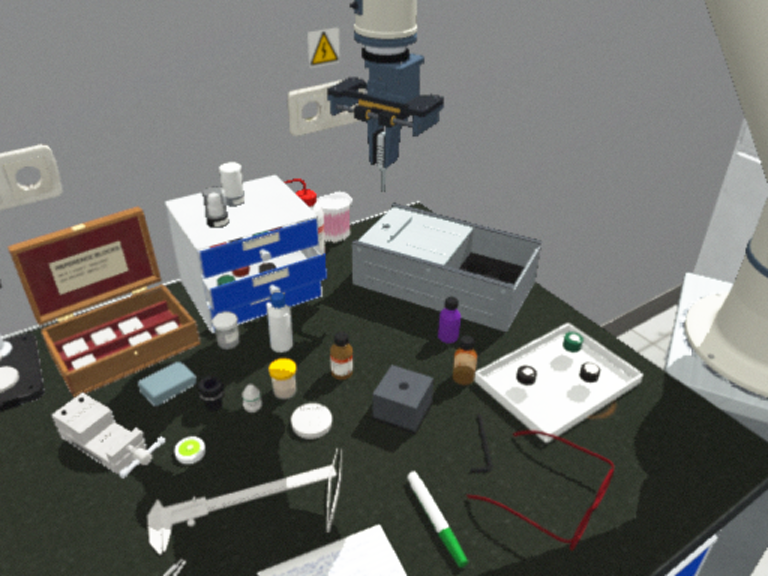

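```bash
python3 -m crank '0 -0.035 0 0 0 0 1;0 -0.035 0 0 0 0 1;0.01 -0.035 0 0 0 0 1;0.02 -0.033 0 0 0 0 1;0.03 -0.025 0 0 0 0 1;0.035 -0.02 0 0 0 0 1;0.035 -0.02 0 0 0 0 1;0.035 -0.016 0 0 0 0 1;0.035 0 0 0 0 0 1;0.03 0 0 0 0 0 1;0.01 0 0 0 0 0 1;0 0 0 0 0 0 1'
python3 -c "
from h import *
to(.4797,.3993,.2,84.4)
c=read_camera('wrist')
save(c,'m_w.png',f=1.5)"
```

```text
time_s: 15.55
ee_pos: [0.4714, 0.3419, 0.2049]
ee_rot: [[0.095, 0.995, -0.001], [0.995, -0.095, -0.0], [-0.0, -0.001, -1.0]]
contact_force: [-0.8, -0.6, -1.2]
gripper_width: 0.194
t 15.55 tcp [0.4714 0.3419 0.2049] yaw 84.53 tool z [-1.2e-03 -3.0e-04 -1.0e+00] w 0.194 F [-0.8 -0.6 -1.2]
shift [0.0579 0.0028 0.0048] len 0.0582 rz 0.0022
```

View pics/m_w.png

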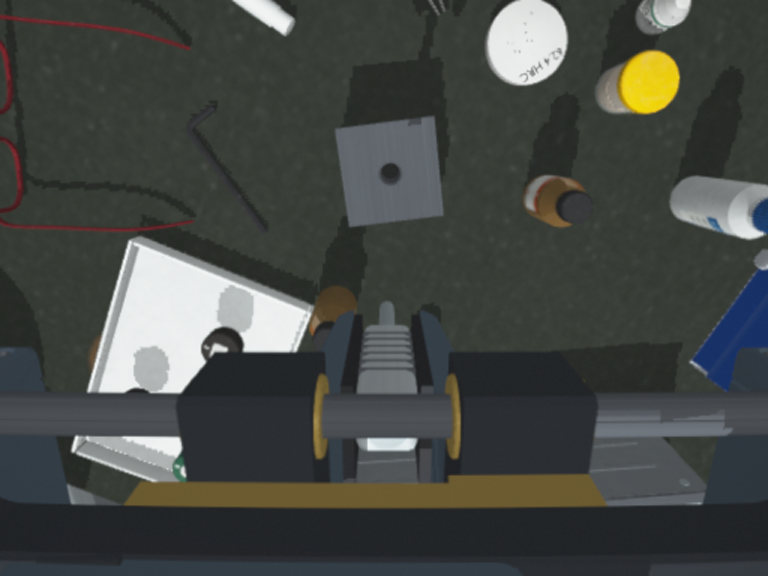

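Run:
```python
from h import *
c=read_camera('wrist'); s=read_state()
print(plane(c,390/1.5,173/1.5,.05),plane(c,386.5/1.5,307/1.5,s['ee_pos'][2]-.055),s['ee_pos'])
save(c,'m_w2.png',(215,60,305,260),4)
```

```text
[0.47964259 0.39862259 0.05      ] [0.47186223 0.3402275  0.15005043] [0.47134301 0.33927952 0.20505043]
```

View pics/m_w2.png

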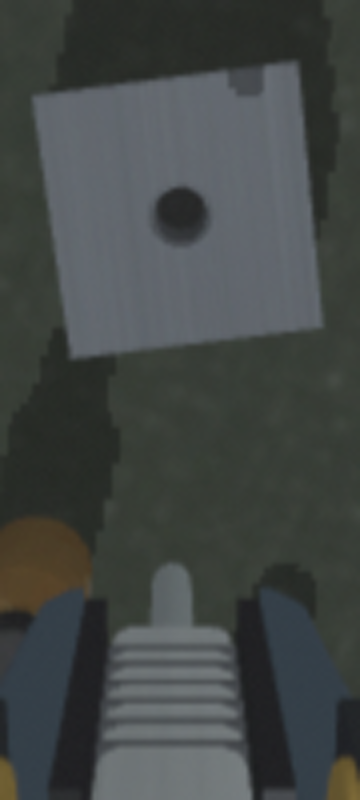

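```bash
python3 -m crank '0.0301 0.0014 0 0 0 0 1;0.0301 0.0014 0.01 0 0 0 1;0 0 0.03 0 0 0 1;0 0 0.03 0 0 0 1;0 0 0.02 0 0 0 1;0 0 0 0 0 0 1;0 0 0 0 0 0 1'
python3 -c "
from h import *
to(.4798,.399,.115,84.4)
c=read_camera('wrist')
save(c,'n_w.png',(200,100,320,260),4)
save(read_camera('scene'),'n_s.png',(240,180,330,300),6)"
```

```text
time_s: 16.23
ee_pos: [0.4803, 0.398, 0.1155]
ee_rot: [[0.099, 0.995, -0.002], [0.995, -0.099, -0.001], [-0.002, -0.002, -1.0]]
contact_force: [-1.1, 0.5, -0.2]
gripper_width: 0.195
t 16.23 tcp [0.4803 0.398  0.1155] yaw 84.31 tool z [-0.002  -0.0015 -1.    ] w 0.195 F [-1.1  0.5 -0.2]
shift [ 0.001  -0.0006  0.0005] len 0.0013 rz -0.0015
```

View pics/n_w.png

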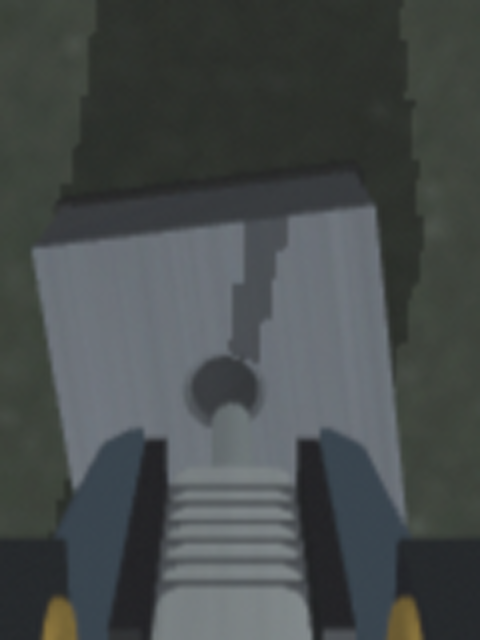

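View pics/n_s.png

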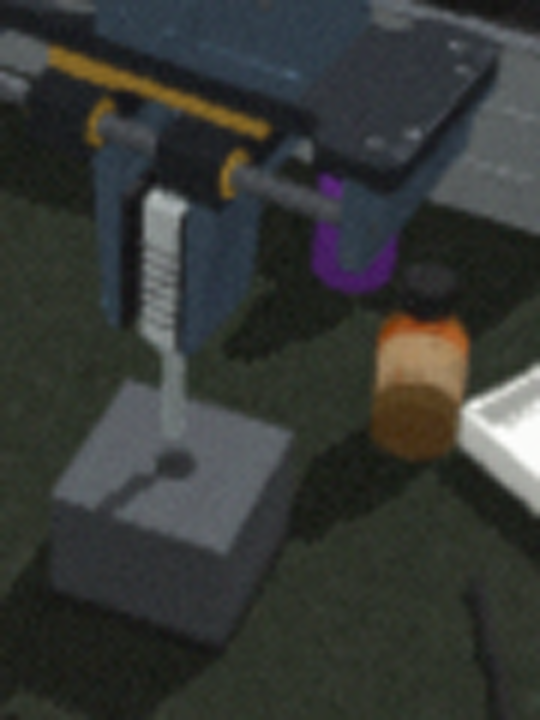

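Run:
```python
from h import *
c=read_camera('wrist'); z=read_state()['ee_pos'][2]
print(plane(c,200+225/4,100+390/4,.05)-plane(c,200+232/4,100+408/4,z-.055))
s=read_camera('scene')
print(plane(s,240+176/6,180+466/6,.05)-plane(s,240+173/6,180+435/6,z-.055), read_state()['ee_pos'])
```

```text
[-0.00137598 -0.00040521 -0.01268598]
[-0.00208549  0.00123122 -0.01268598] [0.48149179 0.39961265 0.11765884]
```

```bash
python3 -m crank '0 -0.0015 0.005 0 0 0 1;0 0 0.01 0 0 0 1;0 0 0.01 0 0 0 1;0 0 0 0 0 0 1'
python3 -c "
from h import *
to(.4798,.399,.062,84.4)
save(read_camera('scene'),'n_s2.png',(240,180,330,300),6)"
```

```text
time_s: 16.77
ee_pos: [0.4779, 0.3989, 0.0885]
ee_rot: [[0.098, 0.995, -0.003], [0.995, -0.098, -0.002], [-0.002, -0.002, -1.0]]
contact_force: [-0.5, -0.5, -1.8]
gripper_width: 0.195
t 16.77 tcp [0.4779 0.3989 0.0885] yaw 84.39 tool z [-0.0026 -0.0018 -1.    ] w 0.195 F [-0.5 -0.5 -1.8]
shift [0.0003 0.0019 0.0265] len 0.0266 rz -0.0001
```

View pics/n_s2.png

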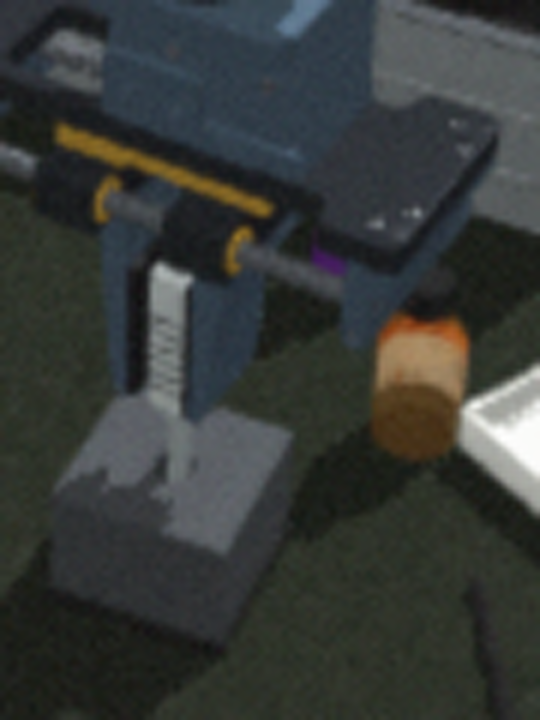

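```bash
python3 -m crank '0 0.001 0.01 0 0 0 1;0 0 0.01 0 0 0 1;0 0 0.005 0 0 0 1;0 0 0 0 0 0 1;0 0 0 0 0 0 1'; python3 -m crank '0 0 0.0015 0 0 0 1;0 0 0.001 0 0 0 1;0 0 0 0 0 0 1;0 0 0 0 0 0 1'
```

```text
time_s: 17.23
ee_pos: [0.4798, 0.3994, 0.0654]
ee_rot: [[0.098, 0.995, -0.001], [0.995, -0.098, -0.001], [-0.001, -0.001, -1.0]]
contact_force: [-0.1, 0.2, -1.2]
gripper_width: 0.194
time_s: 17.57
ee_pos: [0.4801, 0.3996, 0.0636]
ee_rot: [[0.098, 0.995, 0.0], [0.995, -0.098, 0.0], [0.0, 0.0, -1.0]]
contact_force: [0.2, 0.4, -1.2]
gripper_width: 0.191
```

```bash
python3 -m crank '0 0 0.001 0 0 0 1;0 0 0.001 0 0 0 1;0 0 0 0 0 0 1;0 0 0 0 0 0 1'; python3 -m crank '0 0 0.001 0 0 0 1;0 0 0.0005 0 0 0 1;0 0 0 0 0 0 1;0 0 0 0 0 0 1'
```

```text
time_s: 17.9
ee_pos: [0.48, 0.3995, 0.0614]
ee_rot: [[0.098, 0.995, -0.0], [0.995, -0.098, -0.0], [-0.0, -0.0, -1.0]]
contact_force: [-0.1, 0.6, -0.3]
gripper_width: 0.197
time_s: 18.23
ee_pos: [0.48, 0.3996, 0.0599]
ee_rot: [[0.098, 0.995, -0.0], [0.995, -0.098, -0.0], [-0.0, -0.0, -1.0]]
contact_force: [-0.2, -0.7, -1.6]
gripper_width: 0.197
```

```bash
python3 -m crank '0 0 0 0 0 0 -1;0 0 0 0 0 0 -1;0 0 0 0 0 0 -1;0 0 0 0 0 0 -1;0 0 0 0 0 0 -1;0 0 0 0 0 0 -1;0 0 -0.01 0 0 0 -1;0 0 -0.02 0 0 0 -1;0 0 -0.03 0 0 0 -1;0 0 -0.035 0 0 0 -1;0 0 -0.035 0 0 0 -1;0 0 0 0 0 0 -1'
python3 -c "
from h import *
to(.429,.292,.2,84.4)
c=read_camera('wrist');save(c,'o_w.png',f=1.5)
save(read_camera('scene'),'o_s.png',(200,180,340,300),5)"
```

```text
time_s: 19.23
ee_pos: [0.4826, 0.4014, 0.1976]
ee_rot: [[0.098, 0.995, 0.008], [0.995, -0.098, 0.006], [0.007, 0.008, -1.0]]
contact_force: [1.3, 0.4, 1.2]
gripper_width: 0.997
t 19.23 tcp [0.4826 0.4014 0.1976] yaw 84.39 tool z [ 0.0084  0.0057 -0.9999] w 0.997 F [1.3 0.4 1.2]
shift [-0.1141 -0.0426 -0.0035] len 0.1218 rz -0.0002
```

View pics/o_w.png

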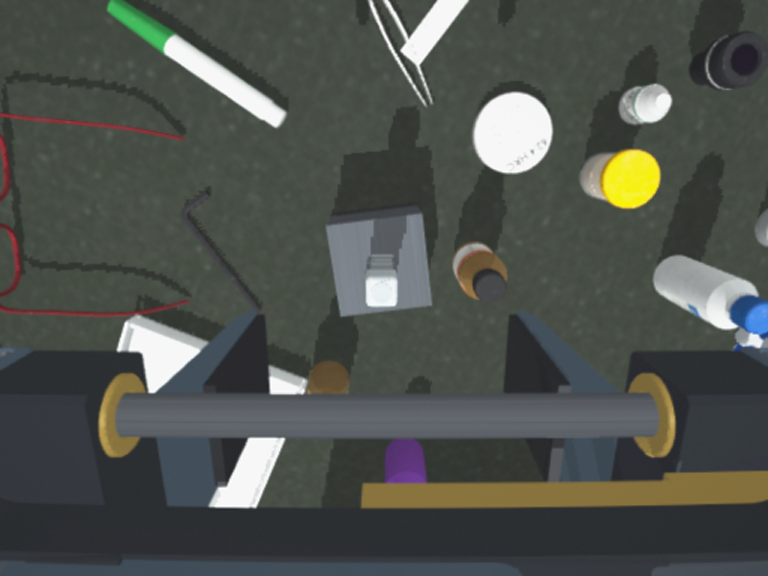

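View pics/o_s.png

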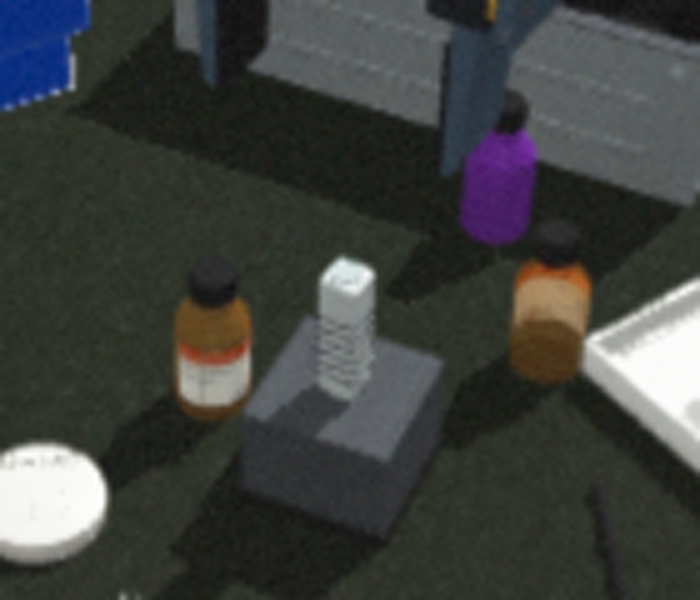

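Run:
```python
from h import *
w=read_camera('wrist'); save(w,'o_w2.png',(290,150,350,210),10)
s=read_camera('scene')
print(plane(w,489/1.5,286/1.5,.072),plane(s,200+213/5,180+268/5,.074))
print(plane(s,200+557/5,180+230/5,.074))
# foot bottoms: scene bottom centre
print(plane(s,200+212/5,180+414/5,0),plane(s,200+545/5,180+380/5,0))
```

```text
[0.54506886 0.3855616  0.072     ] [0.54914445 0.38207178 0.074     ]
[0.42727226 0.29304002 0.074     ]
[0.54430505 0.39353225 0.        ] [0.42086172 0.3080458  0.        ]
```

View pics/o_w2.png

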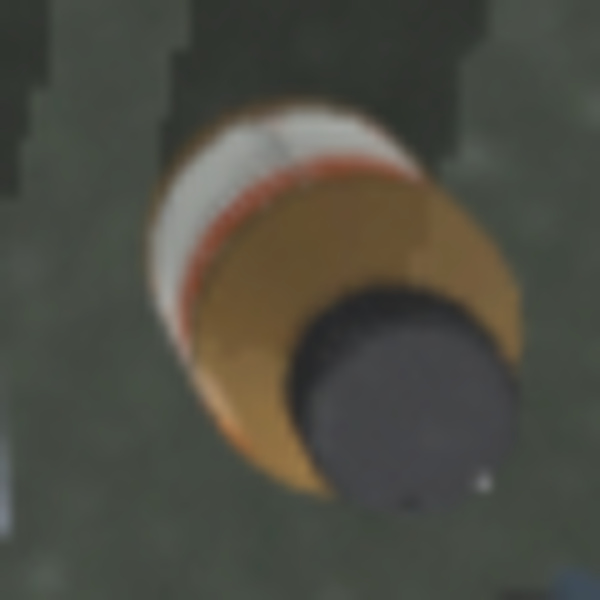

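```bash
python3 -m crank '0 0 -0.01 0 0 0.1245 -1;0 0 -0.01 0 0 0.1245 -1;0 0 0 0 0 0.1245 -1;0 0 0 0 0 0.1245 -1;0 0 0 0 0 0.1245 -1;0 0 0 0 0 0.1245 -1;0 0 0 0 0 0.1245 -1;0 0 0 0 0 0.1245 -1;0 0 0 0 0 0.1245 -1;0 0 0 0 0 0.1245 -1;0 0 0 0 0 0.1245 -1;0 0 0 0 0 0.1245 -1'; python3 -m crank '0 0 0 0 0 0 -1;0 0 0 0 0 0 -1'
python3 - <<'E'
from h import *
to(.547,.386,.2,-1.2)
w=read_camera('wrist'); save(w,'p_w.png',f=1.5)
t=read_camera('top'); save(t,'p_t.png',f=1.5)
s=read_camera('scene'); save(s,'p_s.png',(200,150,360,270),5)
print(read_state()['joints'].round(2))
E
```

```text
time_s: 20.43
ee_pos: [0.4794, 0.3991, 0.2085]
ee_rot: [[1.0, -0.027, -0.002], [-0.027, -1.0, -0.002], [-0.002, 0.002, -1.0]]
contact_force: [-0.8, 0.4, 0.2]
gripper_width: 1.003
time_s: 20.6
ee_pos: [0.4796, 0.3993, 0.2089]
ee_rot: [[1.0, -0.017, -0.002], [-0.017, -1.0, -0.001], [-0.002, 0.001, -1.0]]
contact_force: [0.7, -0.4, -0.5]
gripper_width: 0.999
t 20.6 tcp [0.4796 0.3993 0.2089] yaw -0.98 tool z [-0.0016 -0.001  -1.    ] w 0.999 F [ 0.7 -0.4 -0.5]
shift [0.0676 0.0121 0.0088] len 0.0692 rz 0.0038
[ 0.6   0.5   1.35 -0.    1.29  2.19]
```

View pics/p_w.png

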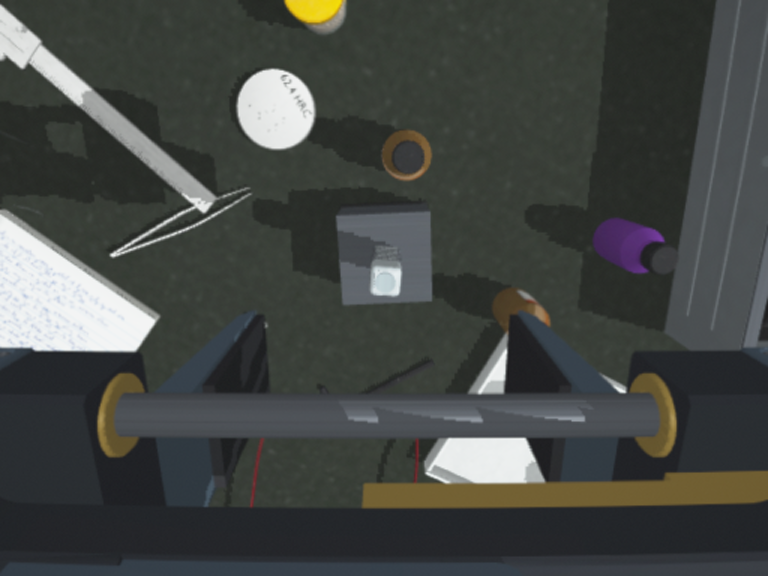

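View pics/p_t.png

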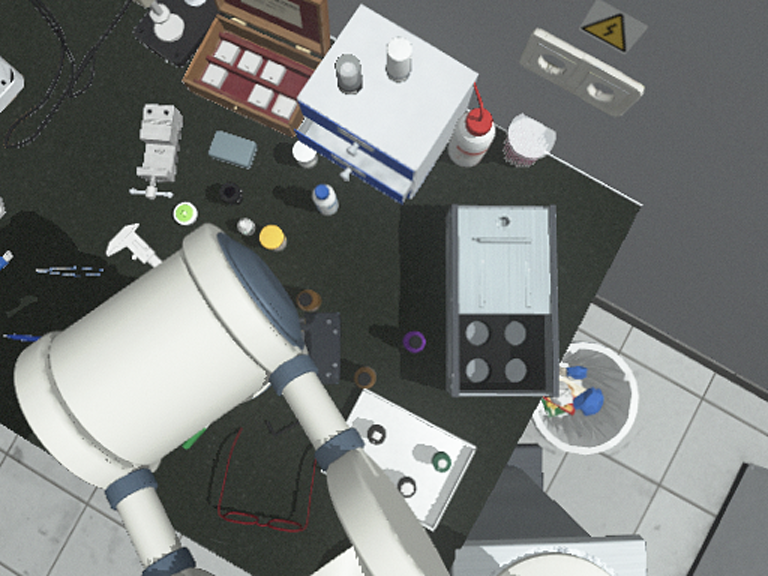

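View pics/p_s.png

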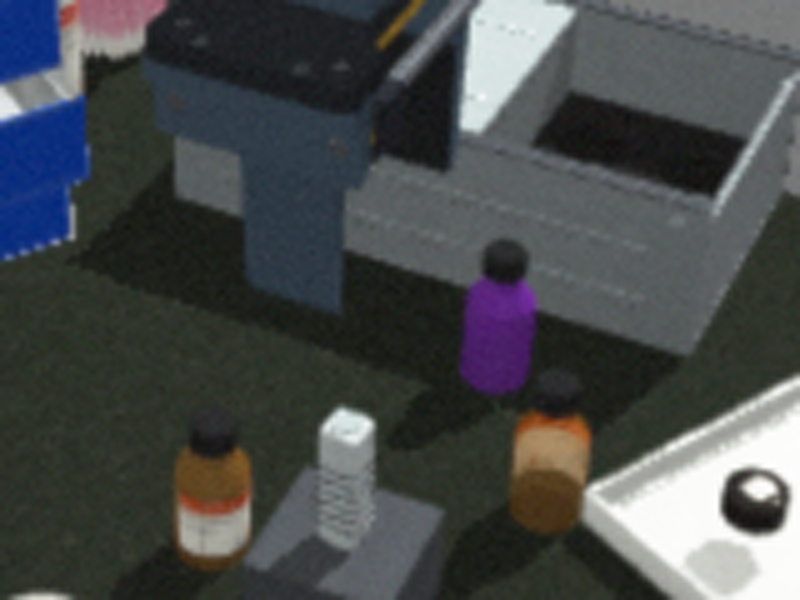

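Run:
```python
from h import *
w=read_camera('wrist'); t=read_camera('top'); s=read_camera('scene')
save(w,'q_w.png',(250,80,295,125),12); save(t,'q_t.png',(295,195,385,270),8)
print(plane(w,407.5/1.5,155/1.5,.074),plane(t,309.5/1.5,299/1.5,.074))
print('B',plane(t,364.5/1.5,377/1.5,.074))
```

```text
[0.55042316 0.38577185 0.074     ] [0.54866872 0.37559566 0.074     ]
B [0.43012036 0.29322031 0.074     ]
```

View pics/q_w.png

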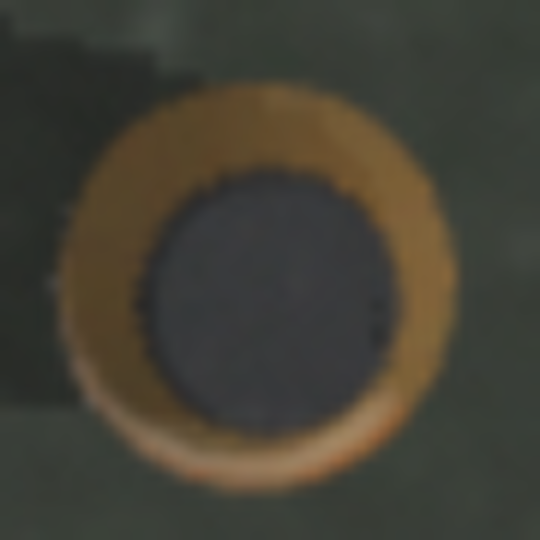

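View pics/q_t.png

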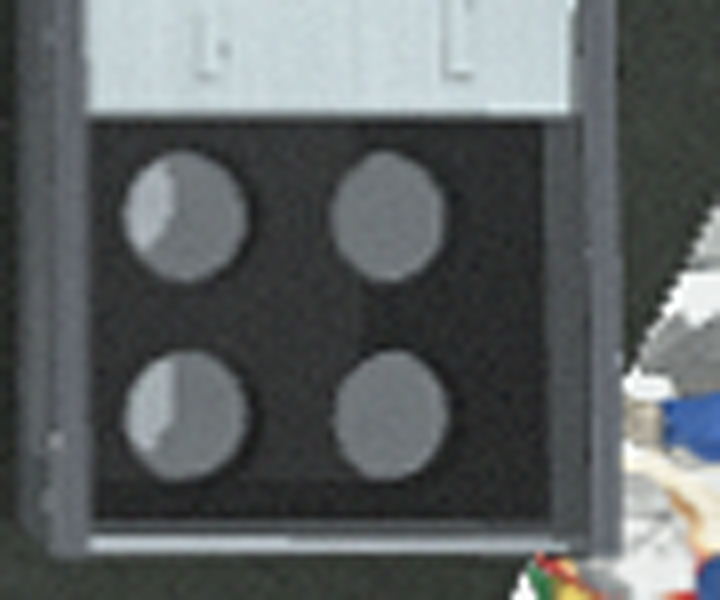

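Run:
```python
from h import *
w=read_camera('wrist'); t=read_camera('top'); s=read_camera('scene')
save(t,'q_t2.png',(190,185,260,265),10)
print(plane(w,272.7,105.2,.074))
f=lambda x,y,z:plane(t,295+x/8,195+y/8,z)[:2].round(4)
for x,y in [(185,216),(388,216),(187,415),(392,415)]: print(f(x,y,.03),f(x,y,.004))
# box wall tops: left wall inner/outer edges
for x,y in [(52,553),(620,553),(52,300),(620,300),(88,553),(590,553)]: print('wall',f(x,y,.089))
a=np.radians(-1.2);R=np.array([[np.cos(a),-np.sin(a)],[np.sin(a),np.cos(a)]])
for p in [(-110,-31),(-110,31),(-50,-31),(-50,31)]: print(p,(np.array([.5433,.0835])+R@np.array(p)/1000).round(4))
```

```text
[0.54888675 0.38481445 0.074     ]
[0.4938 0.1149] [0.4939 0.1107]
[0.4929 0.0538] [0.493  0.0479]
[0.4348 0.1157] [0.4332 0.1116]
[0.4337 0.0543] [0.432  0.0484]
wall [0.4011 0.1634]
wall [0.398  0.0047]
wall [0.4709 0.162 ]
wall [0.4682 0.0023]
wall [0.4009 0.1535]
wall [0.3982 0.0131]
(-110, -31) [0.4327 0.0548]
(-110, 31) [0.434  0.1168]
(-50, -31) [0.4927 0.0536]
(-50, 31) [0.494  0.1155]
```

View pics/q_t2.png

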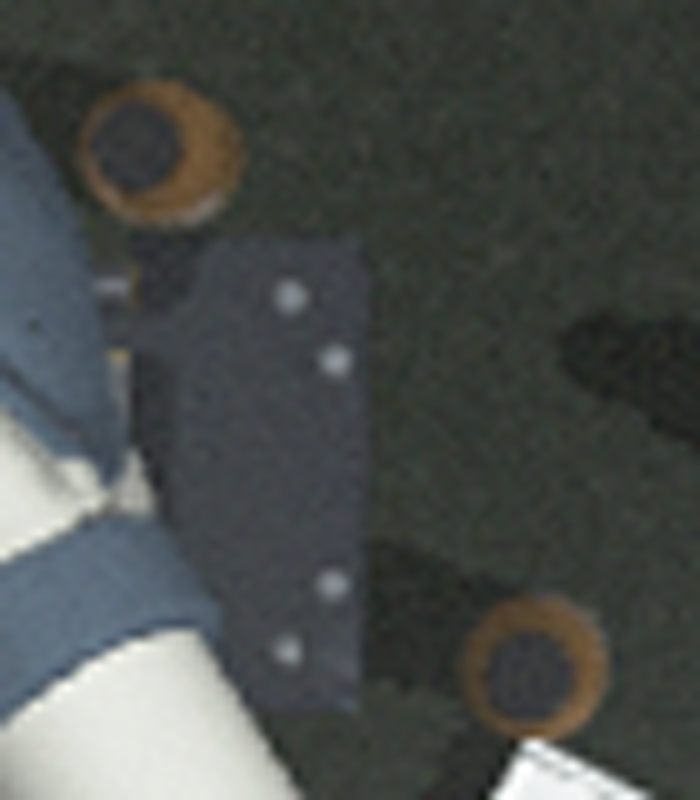

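```bash
python3 -c "
from h import *
to(.549,.384,.034,-1.2)"; python3 -m crank '0.035 0.0069 0 0 0 0.004 -1;0.035 0.0069 0.02 0 0 0 -1;0 0 0.035 0 0 0 -1;0 0 0.03 0 0 0 -1;0 0 0 0 0 0 -1;0 0 0 0 0 0 -1'
python3 -c "
from h import *
to(.549,.384,.034,-1.2)
w=read_camera('wrist');save(w,'r_w.png',f=1.5)
print(proj(w,(.549,.384,.074))*1.5)"
```

```text
t 21.05 tcp [0.48   0.3996 0.2099] yaw -1.18 tool z [-0.  0. -1.] w 1.002 F [-0.5 -0.2 -1.1]
shift [0.0693 0.0141 0.1759] len 0.1896 rz 0.0004
time_s: 21.55
ee_pos: [0.5489, 0.3837, 0.1242]
ee_rot: [[1.0, -0.025, -0.003], [-0.025, -1.0, -0.001], [-0.003, 0.002, -1.0]]
contact_force: [0.1, 0.6, 1.4]
gripper_width: 0.997
t 21.55 tcp [0.5489 0.3837 0.1242] yaw -1.43 tool z [-0.0027 -0.0015 -1.    ] w 0.997 F [0.1 0.6 1.4]
shift [ 0.0003 -0.0004  0.0902] len 0.0902 rz -0.004
[386.8019543  309.58367214]
```

View pics/r_w.png

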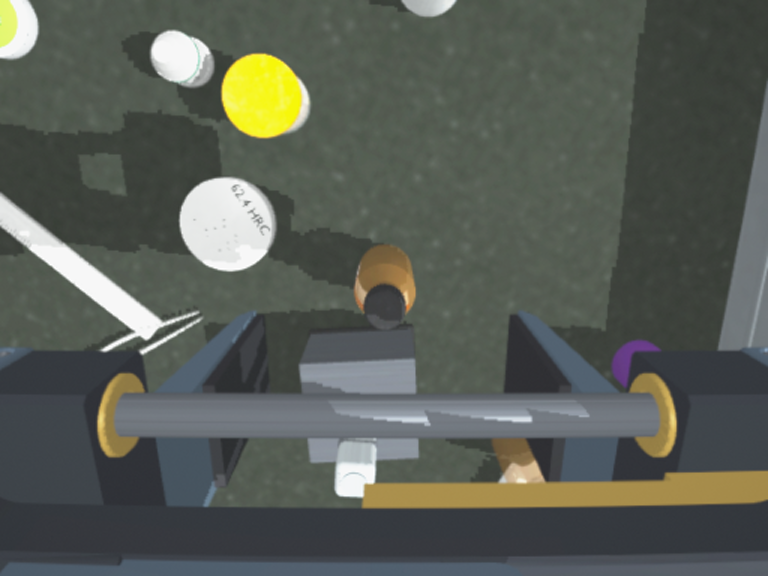

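```bash
python3 -c "
from h import *
w=read_camera('wrist')
print(plane(w,228/1.5,224/1.5,.011),plane(w,275/1.5,224/1.5,.011),plane(w,385/1.5,306/1.5,.074))"
```

```text
[0.58375174 0.47893294 0.011     ] [0.58300127 0.45071836 0.011     ] [0.55132688 0.38567595 0.074     ]
```

```bash
python3 -m crank '0.0015 -0.001 0.03 0 0 0 -1;0 0 0.03 0 0 0 -1;0 0 0.02 0 0 0 -1;0 0 0.01 0 0 0 -1;0 0 0 0 0 0 -1'; python3 -m crank '0 0 0 0 0 0 1;0 0 0 0 0 0 1;0 0 0 0 0 0 1;0 0 0 0 0 0 1;0 0 0 0 0 0 1;0 0 0 0 0 0 1;0 0 0 0 0 0 1;0 0 0 0 0 0 1;0 0 0 0 0 0 1;0 0 0 0 0 0 1;0 0 0 0 0 0 1'
```

```text
time_s: 22.07
ee_pos: [0.551, 0.3852, 0.0347]
ee_rot: [[1.0, -0.025, -0.001], [-0.025, -1.0, -0.0], [-0.001, 0.0, -1.0]]
contact_force: [-0.3, -0.9, 0.8]
gripper_width: 0.998
time_s: 22.98
ee_pos: [0.5512, 0.385, 0.0349]
ee_rot: [[1.0, -0.025, -0.0], [-0.025, -1.0, -0.0], [-0.0, 0.0, -1.0]]
contact_force: [0.6, 0.1, 0.8]
gripper_width: 0.344
```

```bash
python3 -m crank '0 0 0 0 0 0 1;0 0 0 0 0 0 1'; python3 -c "
from h import *
w=read_camera('wrist');save(w,'s_w.png',(180,150,340,300),4.5)
save(read_camera('scene'),'s_s.png',(190,170,340,300),5)"
```

```text
time_s: 23.15
ee_pos: [0.5512, 0.385, 0.0349]
ee_rot: [[1.0, -0.025, -0.0], [-0.025, -1.0, -0.0], [-0.0, 0.0, -1.0]]
contact_force: [-0.5, -1.0, 0.3]
gripper_width: 0.345
```

View pics/s_w.png

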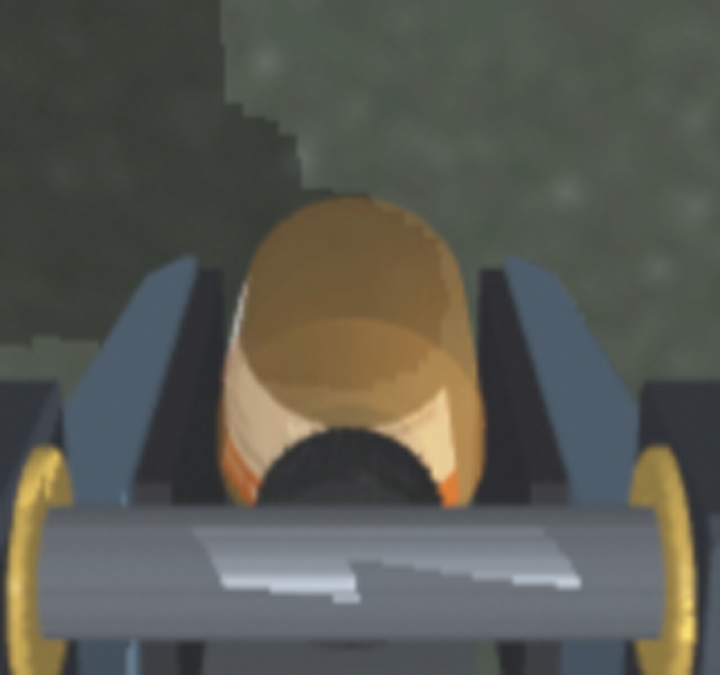

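View pics/s_s.png

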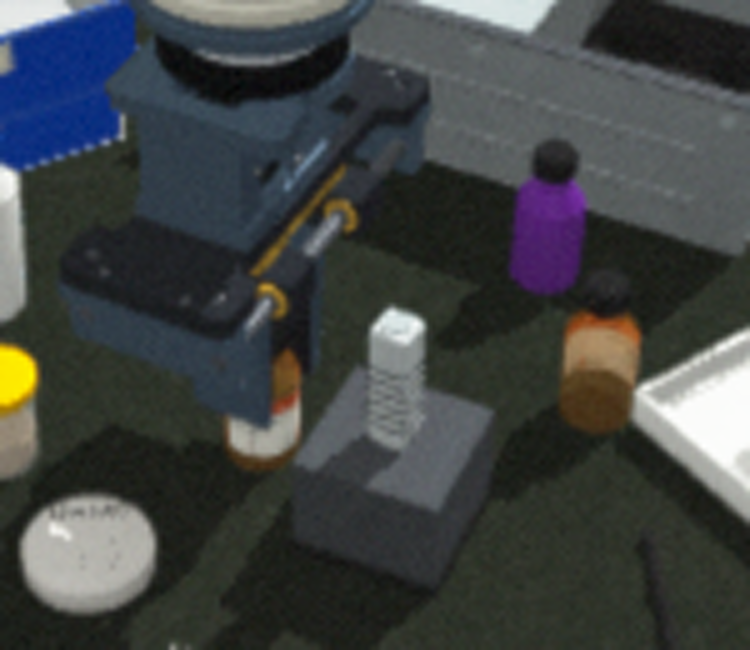

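```bash
python3 -m crank '0 0 0 0 0 0 -0.1;0 0 0 0 0 0 -0.1;0 0 0 0 0 0 -0.1;0 0 0 0 0 0 -0.1;0 0 0.0055 0 0 0 -0.1;0 0 0 0 0 0 -0.1'; python3 -m crank '0 0 0 0 0 0 1;0 0 0 0 0 0 1;0 0 0 0 0 0 1;0 0 0 0 0 0 1;0 0 0 0 0 0 1;0 0 0 0 0 0 1;0 0 0 0 0 0 1'
```

```text
time_s: 23.75
ee_pos: [0.5509, 0.3849, 0.0285]
ee_rot: [[1.0, -0.025, -0.001], [-0.025, -1.0, -0.0], [-0.001, 0.0, -1.0]]
contact_force: [-0.9, 0.4, -0.2]
gripper_width: 0.555
time_s: 24.33
ee_pos: [0.5512, 0.3851, 0.0294]
ee_rot: [[1.0, -0.025, 0.0], [-0.025, -1.0, 0.0], [0.0, -0.0, -1.0]]
contact_force: [-1.0, -0.7, -0.6]
gripper_width: 0.353
```

```bash
python3 -m crank '0 0 0 0 0 0 1;0 0 -0.01 0 0 0 1;0 0 -0.02 0 0 0 1;0 0 -0.03 0 0 0 1;0 0 -0.035 0 0 0 1;0 0 -0.035 0 0 0 1;0 0 -0.03 0 0 0 1;0 0 0 0 0 0 1'; python3 -c "
from h import *
to(.4938,.113,.19,-1.2)
w=read_camera('wrist');save(w,'t_w.png',f=1.5)
save(read_camera('scene'),'t_s.png',(190,130,340,260),5)"
```

```text
time_s: 25.0
ee_pos: [0.5537, 0.3866, 0.197]
ee_rot: [[1.0, -0.025, 0.009], [-0.025, -1.0, 0.005], [0.009, -0.005, -1.0]]
contact_force: [1.2, 0.9, -0.7]
gripper_width: 0.351
t 25.0 tcp [0.5537 0.3866 0.197 ] yaw -1.44 tool z [ 0.0087  0.005  -0.9999] w 0.351 F [ 1.2  0.9 -0.7]
shift [-0.0531  0.2751  0.0051] len 0.2802 rz -0.0042
```

View pics/t_w.png

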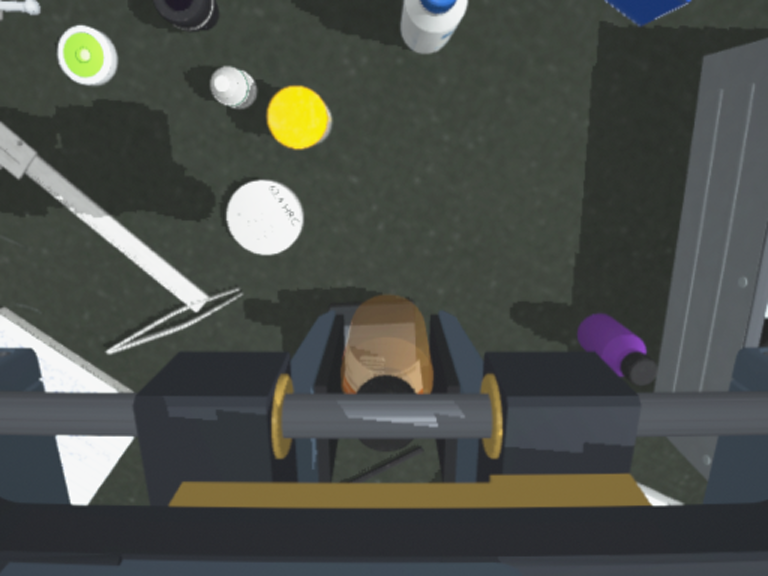

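View pics/t_s.png

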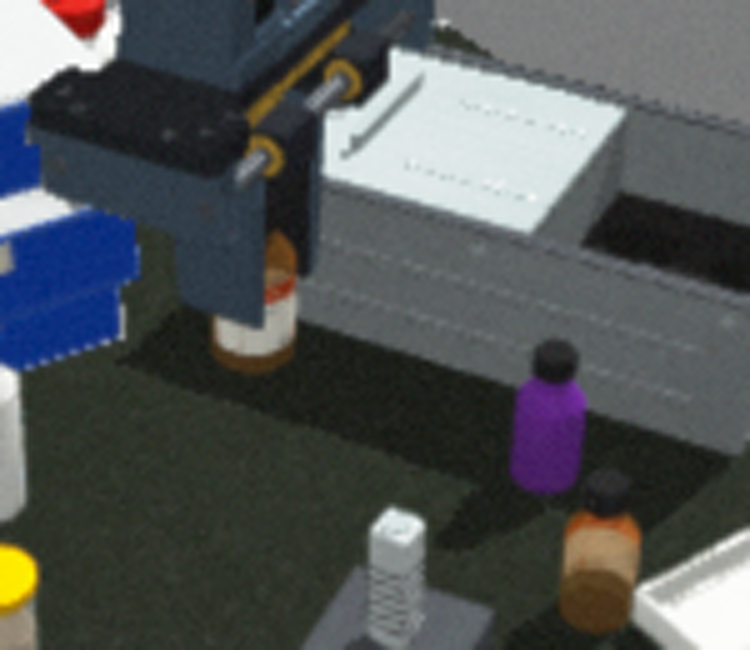

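```bash
python3 -m crank '-0.0066 0.0343 0 0 0 0 1;-0.0066 0.0343 0 0 0 0 1;-0.0066 0.0343 0 0 0 0 1;-0.0066 0.0343 0 0 0 0 1;-0.0066 0.0343 0 0 0 0 1;-0.0066 0.0343 0 0 0 0 1;-0.0066 0.0343 0 0 0 0 1;-0.0066 0.0343 0 0 0 0 1;0 0 0 0 0 0 1;0 0 0 0 0 0 1'; python3 -c "
from h import *
to(.4938,.113,.15,-1.2)
w=read_camera('wrist');save(w,'u_w.png',f=1.5)
save(read_camera('scene'),'u_s.png',(220,80,370,220),5)
save(read_camera('top'),'u_t.png',(250,110,400,280),4)"
```

```text
time_s: 25.93
ee_pos: [0.4904, 0.1106, 0.1886]
ee_rot: [[1.0, -0.028, -0.002], [-0.028, -1.0, -0.0], [-0.002, 0.0, -1.0]]
contact_force: [-0.1, 0.0, -1.6]
gripper_width: 0.347
t 25.93 tcp [0.4904 0.1106 0.1886] yaw -1.6 tool z [-2.3e-03 -3.0e-04 -1.0e+00] w 0.347 F [-0.1  0.  -1.6]
shift [ 0.0034 -0.0025  0.0386] len 0.0388 rz -0.007
```

View pics/u_w.png

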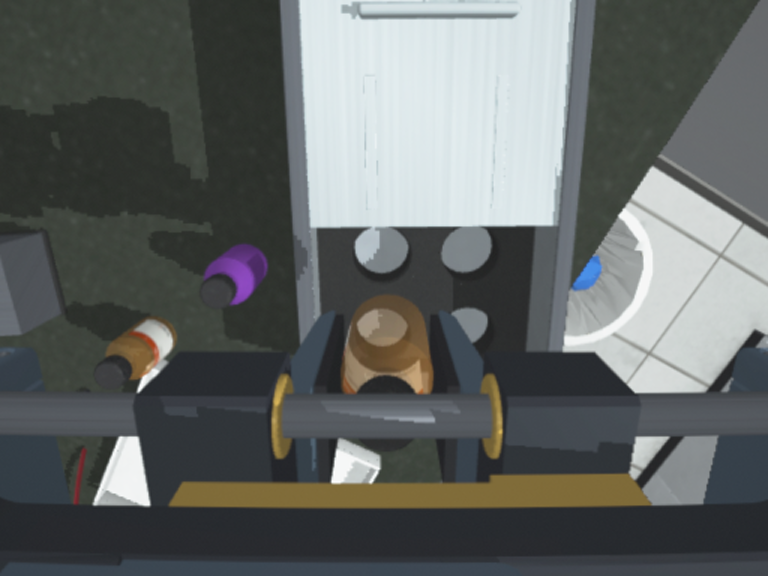

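View pics/u_s.png

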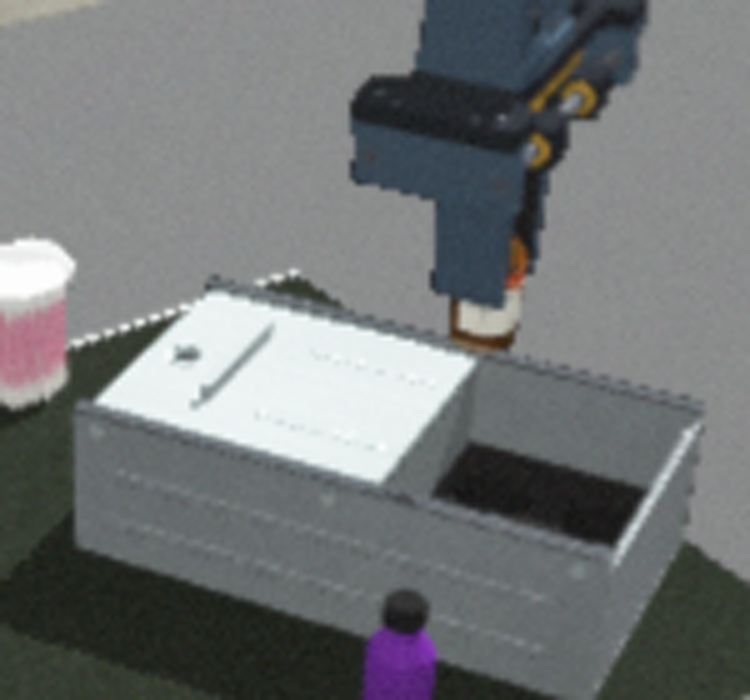

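View pics/u_t.png

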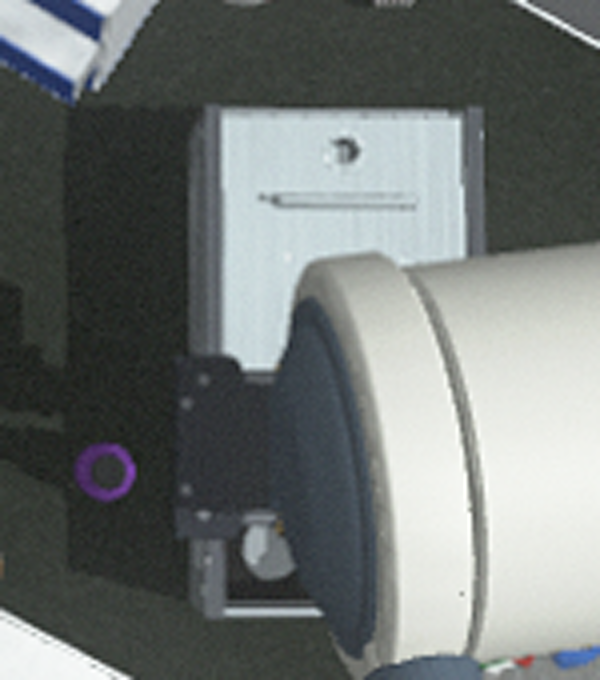

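Run:
```python
from h import *
w=read_camera('wrist'); save(w,'u_w2.png',(220,140,350,240),6)
for p in [(381,249),(466.5,248)]:
    print(plane(w,p[0]/1.5,p[1]/1.5,.03),plane(w,p[0]/1.5,p[1]/1.5,.004))
print(read_state()['ee_pos'])
W=lambda u,v,z:plane(w,u/1.5,v/1.5,z).round(4)
# walls inner top, lid edge
print(W(308,227,.086),W(555,224,.086),W(586,100,.089))
```

```text
[0.49812232 0.11690358 0.03      ] [0.49251885 0.11733752 0.004     ]
[0.49741661 0.05738579 0.03      ] [0.49175773 0.05314604 0.004     ]
[0.49148287 0.11290723 0.18898324]
[0.5241 0.1573 0.086 ] [0.5225 0.016  0.086 ] [0.5893 0.0047 0.089 ]
```

View pics/u_w2.png

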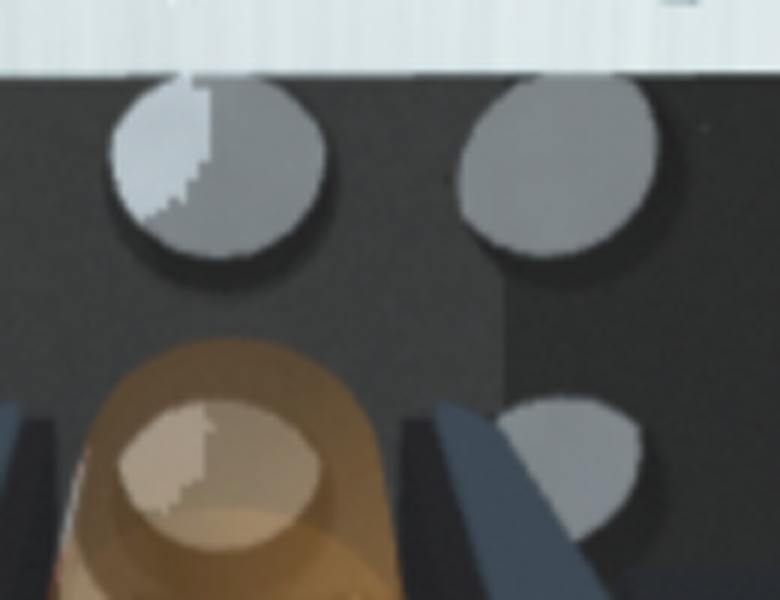

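Run:
```python
from h import *
w=read_camera('wrist')
P=lambda x,y,z:plane(w,220+x/6,140+y/6,z)[:2].round(4)
print('rim bottom3',P(220,297,.03)+[.02,0],'floor bottom',P(217,258,.004)+[.02,0])
print('rim L/R',P(103,170,.03),P(337,170,.03),'floor L/R',P(110,160,.004),P(326,160,.004))
print('well2 rim R',P(686,170,.03),'floor R',P(659,150,.004),'rim bottom',P(575,295,.03)+[.02,0],'floor bot',P(550,256,.004)+[.02,0])
```

```text
rim bottom3 [0.4926 0.1149] floor bottom [0.4927 0.1156]
rim L/R [0.4961 0.1348] [0.4952 0.094 ] floor L/R [0.4923 0.1352] [0.4913 0.0946]
well2 rim R [0.4938 0.033 ] floor R [0.4918 0.0321] rim bottom [0.4915 0.0518] floor bot [0.4916 0.0521]
```

```bash
python3 -c "
from h import *
to(.493,.1145,.075,-1.2)"; python3 -m crank '0.001 -0.002 0.02 0 0 -0.006 1;0 0 0.03 0 0 0 1;0 0 0.03 0 0 0 1;0 0 0.03 0 0 0 1;0 0 0 0 0 0 1;0 0 0 0 0 0 1'; python3 -c "
from h import *
to(.493,.1145,.034,-1.2)
w=read_camera('wrist');save(w,'v_w.png',(200,100,360,300),4)"
```

```text
t 26.18 tcp [0.4915 0.113  0.1891] yaw -1.38 tool z [-5.e-04  1.e-04 -1.e+00] w 0.348 F [-0.2 -0.3 -1.2]
shift [ 0.0015 -0.0016  0.1141] len 0.1141 rz -0.0031
time_s: 26.68
ee_pos: [0.4918, 0.1146, 0.0788]
ee_rot: [[1.0, -0.018, -0.003], [-0.018, -1.0, -0.0], [-0.003, 0.0, -1.0]]
contact_force: [1.1, -0.1, -0.2]
gripper_width: 0.351
t 26.68 tcp [0.4918 0.1146 0.0788] yaw -1.04 tool z [-3.1e-03 -3.0e-04 -1.0e+00] w 0.351 F [ 1.1 -0.1 -0.2]
shift [0.0014 0.     0.0448] len 0.0448 rz 0.0027
```

View pics/v_w.png

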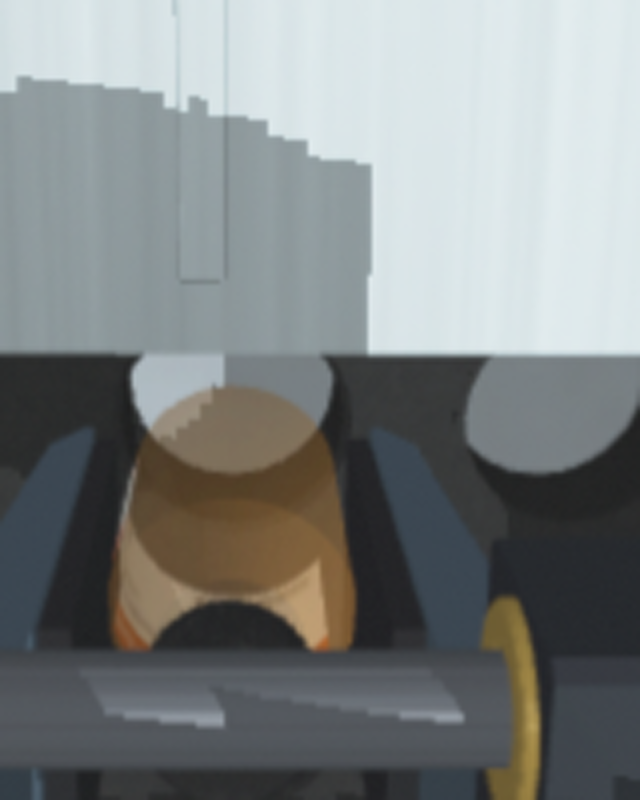

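Run:
```python
from h import *
w=read_camera('wrist'); z=read_state()['ee_pos'][2]-.029
P=lambda x,y,z:plane(w,200+x/4,100+y/4,z)[:2].round(4)
print('foot far',P(237,386,z)-[.017,0],'near',P(240,600,z)+[.017,0],'LR',P(131,490,z),P(348,490,z))
print('floor bot',P(231,473,.004)+[.02,0],'rim bot',P(235,513,.03)+[.02,0], 'floorLR',P(131,385,.004),P(333,385,.004), read_state()['ee_pos'])
```

```text
foot far [0.4904 0.1138] near [0.4861 0.1139] LR [0.4896 0.1317] [0.489  0.0957]
floor bot [0.4937 0.1154] rim bot [0.4959 0.1146] floorLR [0.4929 0.1351] [0.4922 0.0946] [0.49343214 0.11456139 0.08073488]
```

```bash
python3 -m crank '0.003 -0.001 0.01 0 0 0 1;0 0 0.008 0 0 0 1;0 0 0 0 0 0 1;0 0 0 0 0 0 1'; python3 -m crank '0 0 0.006 0 0 0 1;0 0 0.006 0 0 0 1;0 0 0 0 0 0 1;0 0 0 0 0 0 1';  python3 -c "
from h import *
to(.493,.1145,.034,-1.2)
w=read_camera('wrist');save(w,'x_w.png',(200,100,360,300),4)"
```

```text
time_s: 27.12
ee_pos: [0.4954, 0.115, 0.0613]
ee_rot: [[1.0, -0.019, -0.001], [-0.019, -1.0, -0.0], [-0.001, 0.0, -1.0]]
contact_force: [-0.1, -0.6, -0.5]
gripper_width: 0.348
time_s: 27.45
ee_pos: [0.4953, 0.115, 0.049]
ee_rot: [[1.0, -0.019, -0.001], [-0.019, -1.0, -0.0], [-0.001, 0.0, -1.0]]
contact_force: [0.1, 0.6, -1.4]
gripper_width: 0.35
t 27.45 tcp [0.4953 0.115  0.049 ] yaw -1.1 tool z [-9.e-04 -1.e-04 -1.e+00] w 0.35 F [ 0.1  0.6 -1.4]
shift [-0.0023  0.0005  0.015 ] len 0.0152 rz 0.0017
```

View pics/x_w.png

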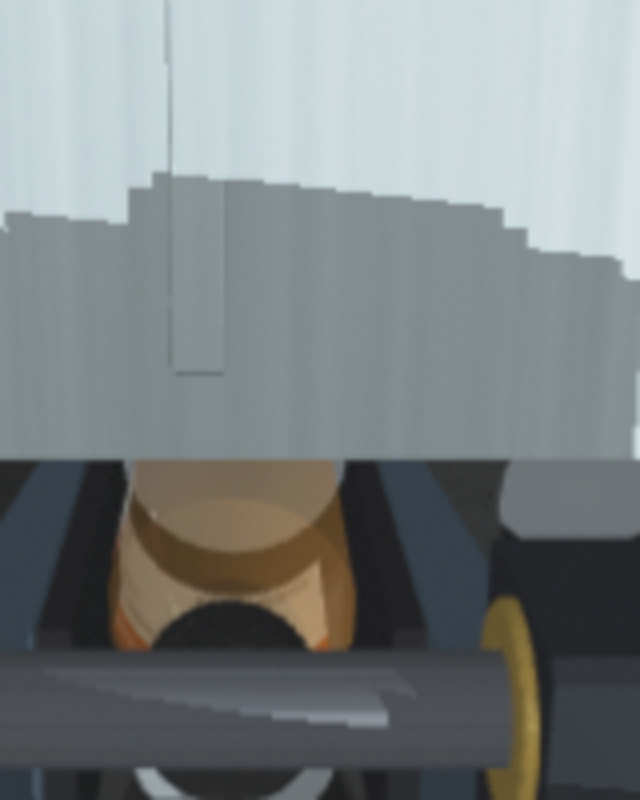

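```bash
python3 -m crank '0 0 0.006 0 0 0 1;0 0 0.005 0 0 0 1;0 0 0.003 0 0 0 1;0 0 0 0 0 0 1;0 0 0 0 0 0 1'; python3 -m crank '0 0 0.001 0 0 0 1;0 0 0 0 0 0 1;0 0 0 0 0 0 1'
```

```text
time_s: 27.92
ee_pos: [0.4954, 0.115, 0.0351]
ee_rot: [[1.0, -0.019, -0.001], [-0.019, -1.0, -0.0], [-0.001, 0.0, -1.0]]
contact_force: [0.4, 0.2, -1.4]
gripper_width: 0.346
time_s: 28.17
ee_pos: [0.4957, 0.115, 0.0345]
ee_rot: [[1.0, -0.019, 0.0], [-0.019, -1.0, 0.0], [0.0, -0.0, -1.0]]
contact_force: [-0.2, 0.1, -0.5]
gripper_width: 0.347
```

```bash
python3 -m crank '0 0 0 0 0 0 0.05;0 0 0 0 0 0 0.05;0 0 0 0 0 0 0.05;0 0 0 0 0 0 0.05;0 0 0 0 0 0 0.05'; python3 -m crank '0 0 -0.01 0 0 0 0.05;0 0 -0.02 0 0 0 0.05;0 0 -0.03 0 0 0 0.05;0 0 -0.035 0 0 0 0;0 0 -0.035 0 0 0 -1;0 0 -0.03 0 0 0 -1;0 0 0 0 0 0 -1'; python3 -c "
from h import *
to(.429,.293,.19,-1.2)
w=read_camera('wrist');save(w,'y_w.png',f=1.5)
save(read_camera('scene'),'y_s.png',(220,100,370,270),4.5)"
```

```text
time_s: 28.58
ee_pos: [0.4957, 0.115, 0.0345]
ee_rot: [[1.0, -0.019, 0.0], [-0.019, -1.0, 0.0], [0.0, -0.0, -1.0]]
contact_force: [-0.5, -0.2, -0.3]
gripper_width: 0.476
time_s: 29.17
ee_pos: [0.4982, 0.1154, 0.2007]
ee_rot: [[1.0, -0.019, 0.009], [-0.019, -1.0, 0.001], [0.009, -0.001, -1.0]]
contact_force: [1.1, 0.3, 1.2]
gripper_width: 0.685
t 29.17 tcp [0.4982 0.1154 0.2007] yaw -1.1 tool z [ 0.0087  0.001  -1.    ] w 0.685 F [1.1 0.3 1.2]
shift [-0.0726 -0.1762  0.0103] len 0.1909 rz 0.0018
```

View pics/y_w.png

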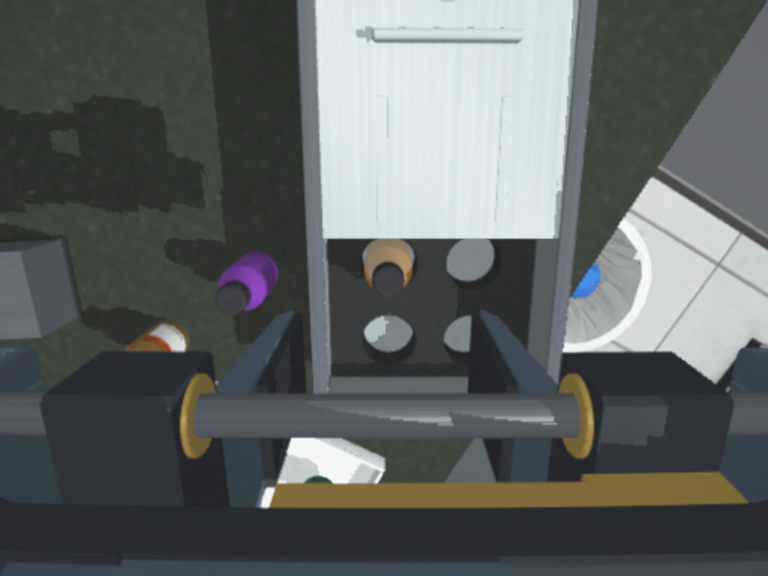

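View pics/y_s.png

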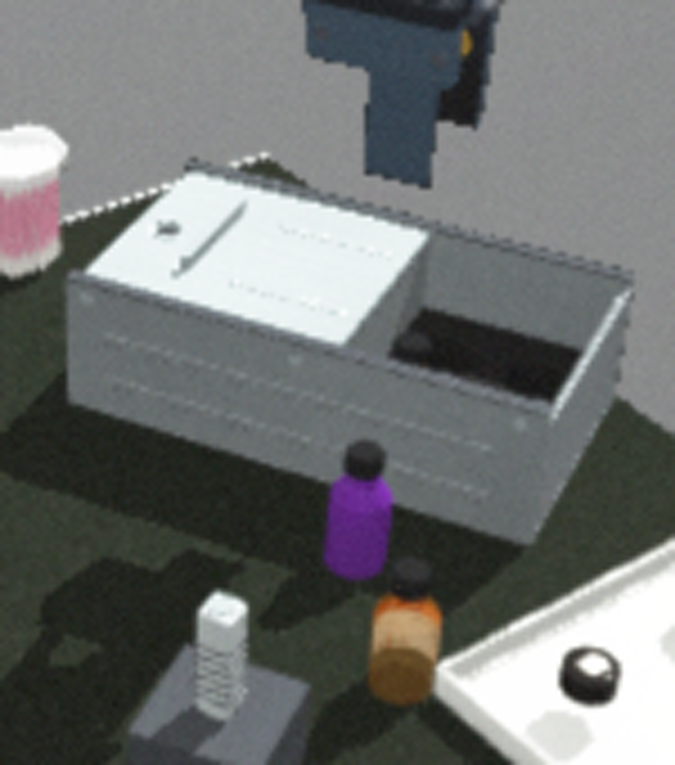

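```bash
python3 -m crank '-0.0118 -0.0294 0 0 0 0 -1;-0.0118 -0.0294 0 0 0 0 -1;-0.0118 -0.0294 0 0 0 0 -1;-0.0118 -0.0294 0 0 0 0 -1;-0.0118 -0.0294 0 0 0 0 -1;-0.0118 -0.0294 0 0 0 0 -1;0 0 0.035 0 0 0 -1;0 0 0.035 0 0 0 -1;0 0 0 0 0 0 -1;0 0 0 0 0 0 -1'; python3 -c "
from h import *
to(.429,.293,.03,-1.2)
w=read_camera('wrist');save(w,'z_w.png',f=1.5)
print(proj(w,(.429,.293,.074))*1.5)"
```

```text
time_s: 30.1
ee_pos: [0.4266, 0.2919, 0.1231]
ee_rot: [[1.0, -0.019, -0.005], [-0.019, -1.0, -0.003], [-0.005, 0.003, -1.0]]
contact_force: [0.6, -0.4, 1.1]
gripper_width: 0.999
t 30.1 tcp [0.4266 0.2919 0.1231] yaw -1.1 tool z [-0.0048 -0.0025 -1.    ] w 0.999 F [ 0.6 -0.4  1.1]
shift [ 0.0028 -0.0014  0.0931] len 0.0931 rz 0.0018
[384.95568783 305.61242429]
```

View pics/z_w.png

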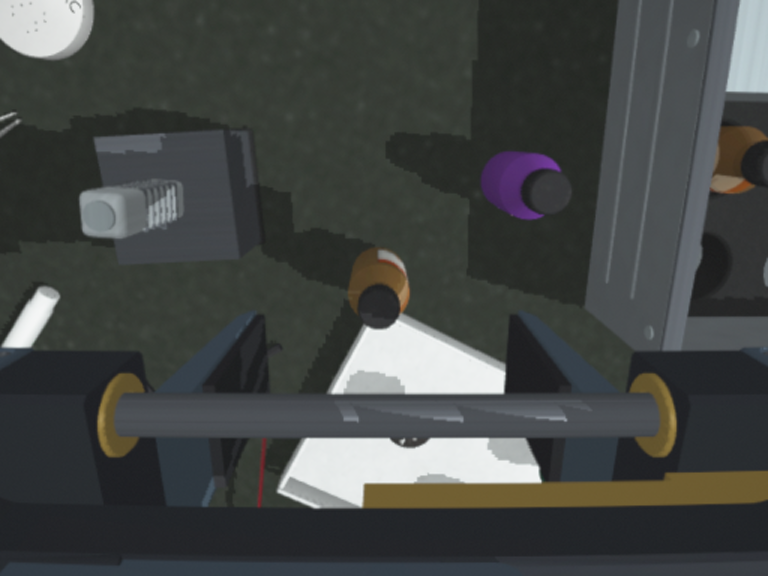

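```bash
python3 -m crank '0.002 -0.0015 0.03 0 0 0 -1;0 0 0.03 0 0 0 -1;0 0 0.02 0 0 0 -1;0 0 0.013 0 0 0 -1;0 0 0 0 0 0 -1;0 0 0 0 0 0 -1'; python3 -c "
from h import *
to(.4285,.2945,.029,-1.2)"
```

```text
time_s: 30.65
ee_pos: [0.4311, 0.2943, 0.0326]
ee_rot: [[1.0, -0.02, 0.001], [-0.02, -1.0, 0.0], [0.001, -0.0, -1.0]]
contact_force: [0.8, 0.0, 0.4]
gripper_width: 1.0
t 30.65 tcp [0.4311 0.2943 0.0326] yaw -1.14 tool z [ 8.e-04  5.e-04 -1.e+00] w 1.0 F [0.8 0.  0.4]
shift [-0.0026 -0.0001  0.0036] len 0.0045 rz 0.0011
```

```bash
python3 -m crank '-0.0015 0 0.0035 0 0 0 -1;0 0 0 0 0 0 1;0 0 0 0 0 0 1;0 0 0 0 0 0 1;0 0 0 0 0 0 1;0 0 0 0 0 0 1;0 0 0 0 0 0 1;0 0 0 0 0 0 1;0 0 0 0 0 0 1;0 0 0 0 0 0 1;0 0 0 0 0 0 1;0 0 0 0 0 0 1';python3 -m crank '0 0 0 0 0 0 1;0 0 0 0 0 0 1;0 0 -0.01 0 0 0 1;0 0 -0.02 0 0 0 1;0 0 -0.03 0 0 0 1;0 0 -0.035 0 0 0 1;0 0 -0.035 0 0 0 1;0 0 -0.03 0 0 0 1;0 0 0 0 0 0 1;0 0 0 0 0 0 1'; python3 -c "
from h import *
to(.4335,.115,.19,-1.2)
w=read_camera('wrist');save(w,'aa_w.png',f=1.5)
save(read_camera('scene'),'aa_s.png',(220,100,370,270),4.5)"
```

```text
time_s: 31.65
ee_pos: [0.4288, 0.2943, 0.0279]
ee_rot: [[1.0, -0.019, 0.0], [-0.019, -1.0, 0.0], [0.0, -0.0, -1.0]]
contact_force: [0.9, 0.7, 0.2]
gripper_width: 0.351
time_s: 32.48
ee_pos: [0.4293, 0.2945, 0.1899]
ee_rot: [[1.0, -0.019, 0.003], [-0.019, -1.0, 0.002], [0.003, -0.002, -1.0]]
contact_force: [-1.1, 0.2, -1.9]
gripper_width: 0.353
t 32.48 tcp [0.4293 0.2945 0.1899] yaw -1.1 tool z [ 0.0032  0.0016 -1.    ] w 0.353 F [-1.1  0.2 -1.9]
shift [ 0.0076  0.1794 -0.0003] len 0.1796 rz 0.0018
```

View pics/aa_w.png

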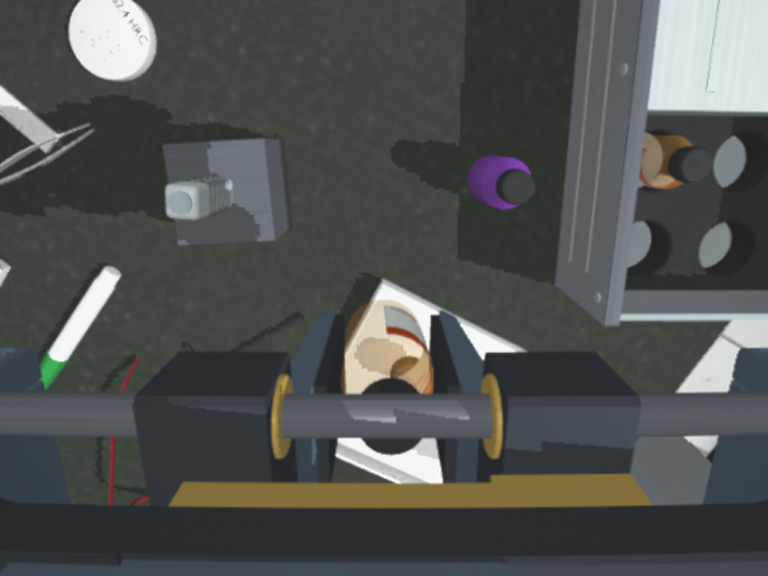

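View pics/aa_s.png

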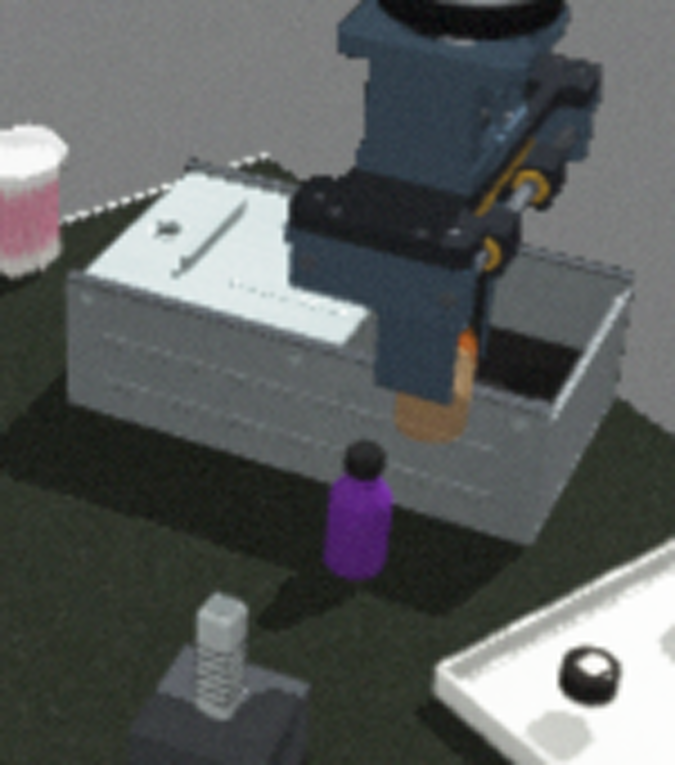

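```bash
python3 -m crank '0.0015 0.0356 0 0 0 0 1;0.0015 0.0356 0 0 0 0 1;0.0015 0.0356 0 0 0 0 1;0.0015 0.0356 0 0 0 0 1;0.0015 0.0356 0 0 0 0 1;0 0 0 0 0 0 1;0 0 0.035 0 0 0 1;0 0 0.035 0 0 0 1;0 0 0.03 0 0 0 1;0 0 0.008 0 0 0 1;0 0 0 0 0 0 1;0 0 0 0 0 0 1'; python3 -c "
from h import *
to(.4335,.1163,.08,-1.2)
w=read_camera('wrist');save(w,'ab_w.png',(180,100,370,290),4)
"
```

```text
time_s: 33.58
ee_pos: [0.4326, 0.1162, 0.0801]
ee_rot: [[1.0, -0.019, -0.002], [-0.019, -1.0, -0.0], [-0.002, 0.0, -1.0]]
contact_force: [0.3, 0.2, -1.9]
gripper_width: 0.355
t 33.58 tcp [0.4326 0.1162 0.0801] yaw -1.09 tool z [-1.6e-03 -2.0e-04 -1.0e+00] w 0.355 F [ 0.3  0.2 -1.9]
shift [ 0.0009 -0.0001  0.0001] len 0.0009 rz 0.0019
```

View pics/ab_w.png

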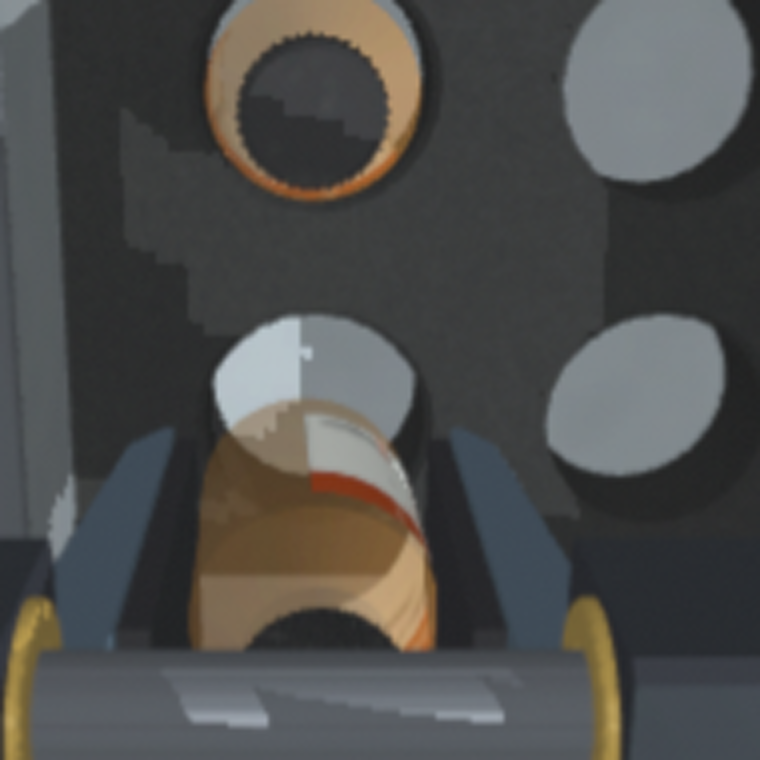

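Run:
```python
from h import *
w=read_camera('wrist'); z=read_state()['ee_pos'][2]-.0283
P=lambda x,y,z:plane(w,180+x/4,100+y/4,z)[:2].round(4)
print('foot far',P(310,400,z)-[.017,0],'LR',P(202,500,z),P(420,500,z))
print('floor bot',P(311,474,.004)+[.02,0],'floor top',P(311,315,.03)-[.02,0],'floorLR',P(213,385,.004),P(415,385,.004), read_state()['ee_pos'])
print('A cap',P(312,110,.078))
```

```text
foot far [0.4286 0.1167] LR [0.4285 0.135 ] [0.4278 0.0987]
floor bot [0.4337 0.1171] floor top [0.434  0.1164] floorLR [0.4332 0.1365] [0.4324 0.0958] [0.43363769 0.11635814 0.08112407]
A cap [0.4946 0.1155]
```

```bash
python3 -m crank '0.0045 0 0.01 0 0 0 1;0 0 0.008 0 0 0 1;0 0 0 0 0 0 1;0 0 0 0 0 0 1'; python3 -m crank '0 0 0.006 0 0 0 1;0 0 0.006 0 0 0 1;0 0 0 0 0 0 1;0 0 0 0 0 0 1';  python3 -c "
from h import *
to(.4378,.1163,.034,-1.2)
w=read_camera('wrist');save(w,'ac_w.png',(180,100,370,290),4)"
```

```text
time_s: 34.02
ee_pos: [0.437, 0.116, 0.0616]
ee_rot: [[1.0, -0.019, -0.001], [-0.019, -1.0, -0.0], [-0.001, 0.0, -1.0]]
contact_force: [-0.2, -0.3, -1.7]
gripper_width: 0.345
time_s: 34.35
ee_pos: [0.437, 0.116, 0.0496]
ee_rot: [[1.0, -0.019, -0.001], [-0.019, -1.0, -0.0], [-0.001, 0.0, -1.0]]
contact_force: [-0.5, 0.7, -2.0]
gripper_width: 0.353
t 34.35 tcp [0.437  0.116  0.0496] yaw -1.1 tool z [-9.e-04 -1.e-04 -1.e+00] w 0.353 F [-0.5  0.7 -2. ]
shift [ 0.0008 -0.0003  0.0156] len 0.0156 rz 0.0018
```

View pics/ac_w.png

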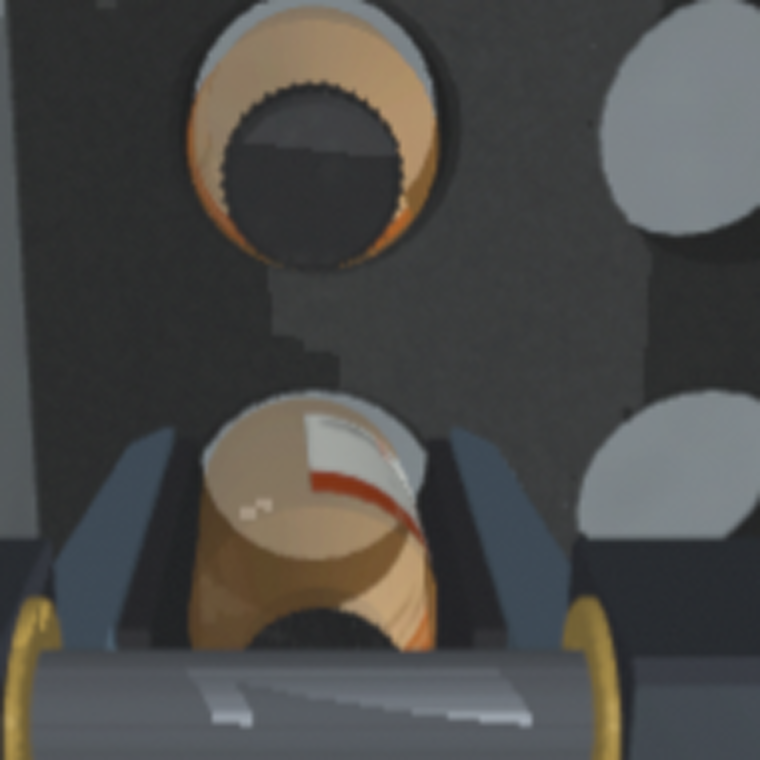

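In the hole without contact; lower fully and release.

```bash
python3 -m crank '0 0 0.006 0 0 0 1;0 0 0.005 0 0 0 1;0 0 0.003 0 0 0 1;0 0 0.001 0 0 0 1;0 0 0 0 0 0 1;0 0 0 0 0 0 1'; python3 -m crank '0 0 0 0 0 0 0.05;0 0 0 0 0 0 0.05;0 0 0 0 0 0 0.05;0 0 0 0 0 0 0.05;0 0 0 0 0 0 0.05'; python3 -m crank '0 0 -0.01 0 0 0 0.05;0 0 -0.02 0 0 0 0.05;0 0 -0.03 0 0 0 0.05;0 0 -0.035 0 0 0 0.05;0 0 -0.035 0 0 0 0.5;0 0 -0.03 0 0 0 1;0 0 0 0 0 0 1;0 0 0 0 0 0 1'; python3 -c "
from h import *
to(.61,.08,.19,-1.2)
w=read_camera('wrist');save(w,'ad_w.png',f=1.5)"
```

```text
time_s: 34.9
ee_pos: [0.4373, 0.1161, 0.0349]
ee_rot: [[1.0, -0.019, -0.0], [-0.019, -1.0, -0.0], [-0.0, 0.0, -1.0]]
contact_force: [0.2, 0.4, -1.3]
gripper_width: 0.35
time_s: 35.32
ee_pos: [0.4374, 0.1161, 0.035]
ee_rot: [[1.0, -0.019, 0.0], [-0.019, -1.0, 0.0], [0.0, -0.0, -1.0]]
contact_force: [-0.1, -0.6, 0.0]
gripper_width: 0.474
time_s: 35.98
ee_pos: [0.4382, 0.1162, 0.1964]
ee_rot: [[1.0, -0.019, 0.004], [-0.019, -1.0, 0.0], [0.004, -0.001, -1.0]]
contact_force: [-0.4, 0.1, -1.0]
gripper_width: 0.211
t 35.98 tcp [0.4382 0.1162 0.1964] yaw -1.09 tool z [ 3.6e-03  5.0e-04 -1.0e+00] w 0.211 F [-0.4  0.1 -1. ]
shift [0.1725 0.0329 0.007 ] len 0.1757 rz 0.0019
```

View pics/ad_w.png

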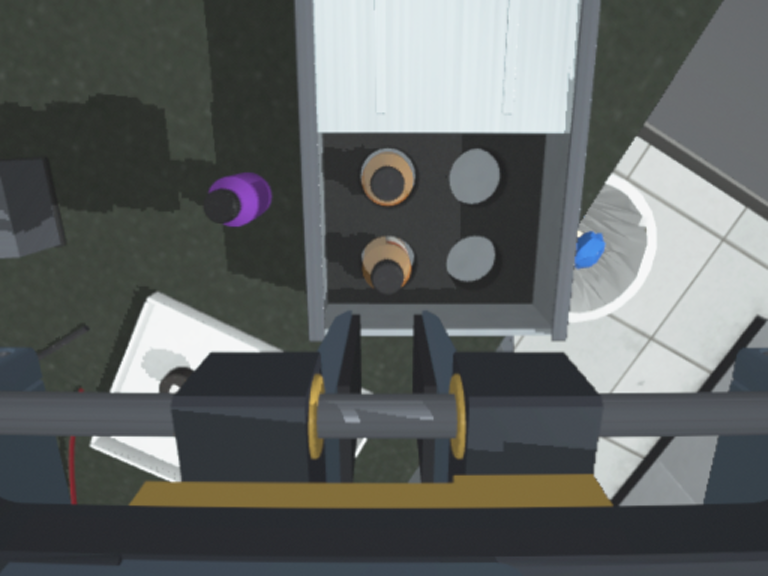

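Run:
```python
from h import *
t=read_camera('top'); s=read_camera('scene'); save(t,'ae_t.png',f=1.5); save(s,'ae_s.png',f=1.5)
for z in (0.0,.1,.2): print(z,'redcap',plane(t,478/1.5,122/1.5,z).round(3),'cabinet corner',plane(t,407/1.5,193/1.5,z).round(3),'brush',plane(t,528/1.5,140/1.5,z).round(3))
print('redcap tri',tri(t,(478/1.5,121/1.5),s,(302/1.5,193/1.5)),'brush',tri(t,(537/1.5,131/1.5),s,(335/1.5,203/1.5)))
print('cabinet corner top', tri(t,(475/1.5,73/1.5),s,(322/1.5,236/1.5)))
```

```text
0.0 redcap [0.853 0.098 0.   ] cabinet corner [0.73  0.222 0.   ] brush [0.821 0.014 0.   ]
0.1 redcap [0.814 0.116 0.1  ] cabinet corner [0.704 0.226 0.1  ] brush [0.785 0.04  0.1  ]
0.2 redcap [0.775 0.133 0.2  ] cabinet corner [0.679 0.23  0.2  ] brush [0.75  0.066 0.2  ]
redcap tri (array([0.80334029, 0.12350976, 0.13965062]), np.float64(0.006419353001878082)) brush (array([0.80802802, 0.01496338, 0.0674333 ]), np.float64(0.007711639426643576))
cabinet corner top (array([0.85081534, 0.09680579, 0.05259544]), np.float64(0.12227502436273333))
```

View pics/ae_t.png

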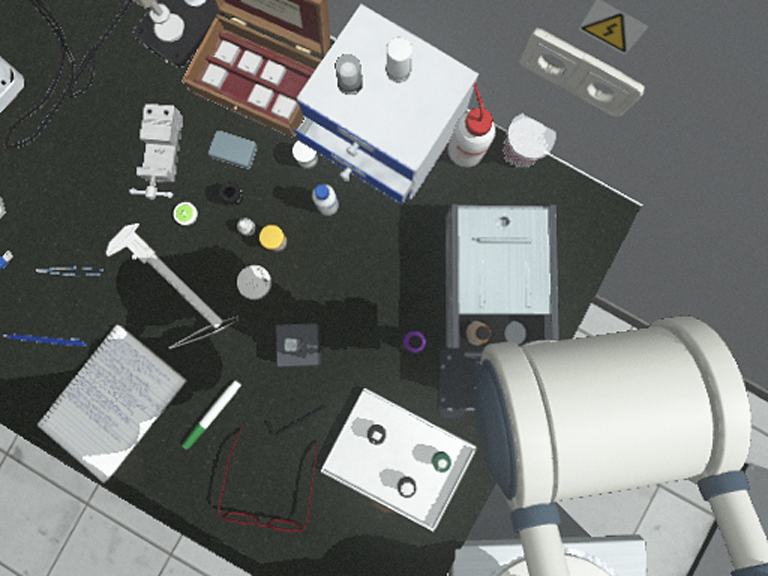

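View pics/ae_s.png

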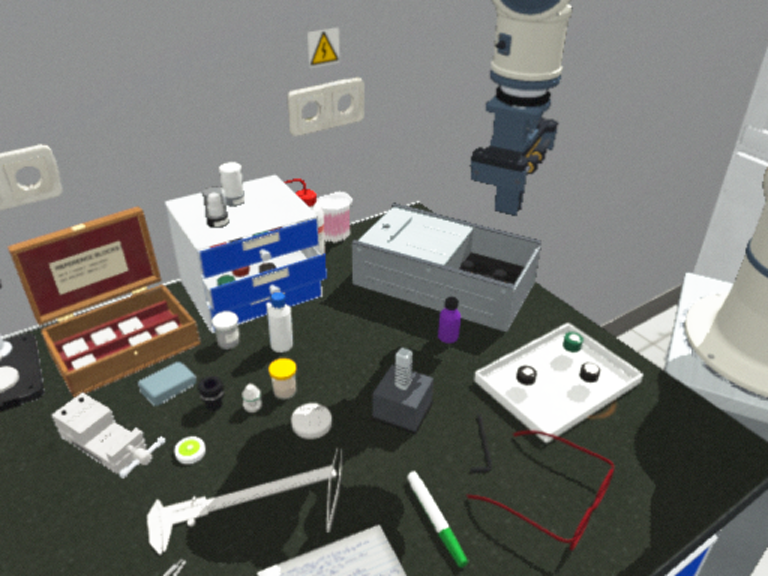

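Run:
```python
from h import *
t=read_camera('top')
for u,v in [(474,240),(502,240.5),(531,241)]: print(plane(t,u/1.5,v/1.5,.097).round(4))
print('recess',plane(t,504/1.5,221/1.5,.086).round(4))
save(t,'af_t.png',(295,135,375,220),9)
to(.675,.08,.17,-1.2)
```

```text
[0.6323 0.1266 0.097 ]
[0.6311 0.0845 0.097 ]
[0.63   0.0407 0.097 ]
recess [0.663  0.0782 0.086 ]
t 36.18 tcp [0.4365 0.1159 0.1938] yaw -1.1 tool z [-2.3e-03 -3.0e-04 -1.0e+00] w 0.037 F [ 0.4  0.4 -0.1]
shift [0.2392 0.0313 0.0233] len 0.2423 rz 0.0017
```

View pics/af_t.png

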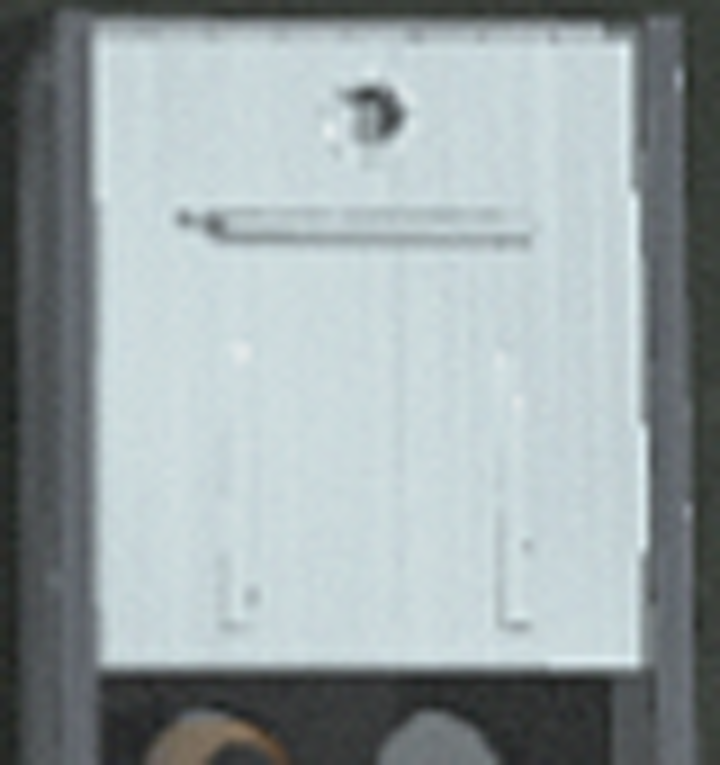

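```bash
python3 -m crank '0.034 0.0046 0 0 0 0 1;0.034 0.0046 0 0 0 0 1;0.034 0.0046 0 0 0 0 1;0.034 0.0046 0 0 0 0 1;0.034 0.0046 0 0 0 0 1;0.034 0.0046 0 0 0 0 1;0.033 0.0046 0 0 0 0 1;0 0 0.03 0 0 0 1;0 0 0.03 0 0 0 1;0 0 0 0 0 0 1;0 0 0 0 0 0 1'; python3 -c "
from h import *
to(.672,.08,.0905,-1.2)
w=read_camera('wrist');save(w,'ag_w.png',f=1.5)"
```

```text
time_s: 37.1
ee_pos: [0.6721, 0.0793, 0.1328]
ee_rot: [[1.0, -0.019, -0.005], [-0.019, -1.0, -0.0], [-0.005, 0.0, -1.0]]
contact_force: [-0.5, 0.8, 1.4]
gripper_width: 0.005
t 37.1 tcp [0.6721 0.0793 0.1328] yaw -1.1 tool z [-5.2e-03 -1.0e-04 -1.0e+00] w 0.005 F [-0.5  0.8  1.4]
shift [ 0.0001 -0.0007  0.0423] len 0.0423 rz 0.0017
```

View pics/ag_w.png

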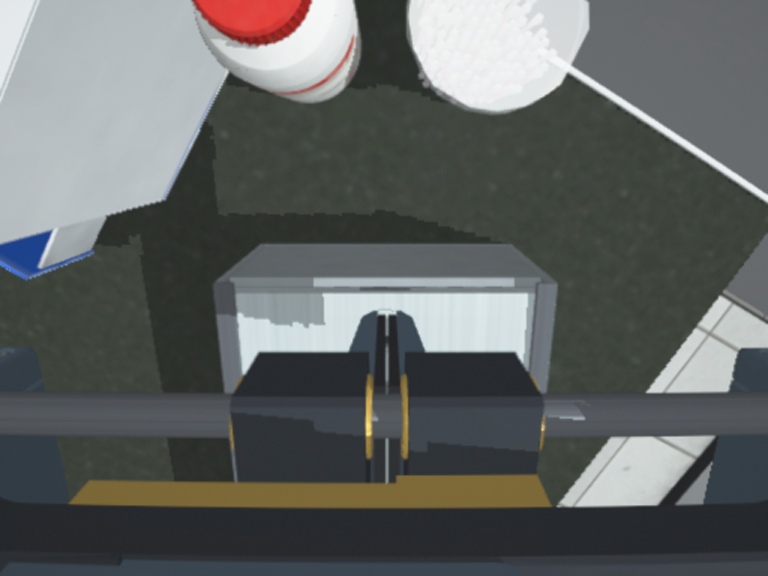

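```bash
python3 -m crank '0 -0.001 0.02 0 0 0.002 1;0 0 0.01 0 0 0 1;0 0 0.005 0 0 0 1;0 0 0 0 0 0 1;0 0 0 0 0 0 1'; python3 -c "
from h import *
to(.672,.08,.0905,-1.2)
save(read_camera('scene'),'ah_s.png',(220,100,370,220),5)"
```

```text
time_s: 37.57
ee_pos: [0.6739, 0.0803, 0.1007]
ee_rot: [[1.0, -0.021, 0.001], [-0.021, -1.0, 0.0], [0.001, -0.0, -1.0]]
contact_force: [0.6, 0.3, 0.1]
gripper_width: 0.006
t 37.57 tcp [0.6739 0.0803 0.1007] yaw -1.21 tool z [ 6.e-04  0.e+00 -1.e+00] w 0.006 F [0.6 0.3 0.1]
shift [-0.0019  0.0004  0.0102] len 0.0104 rz -0.0002
```

View pics/ah_s.png

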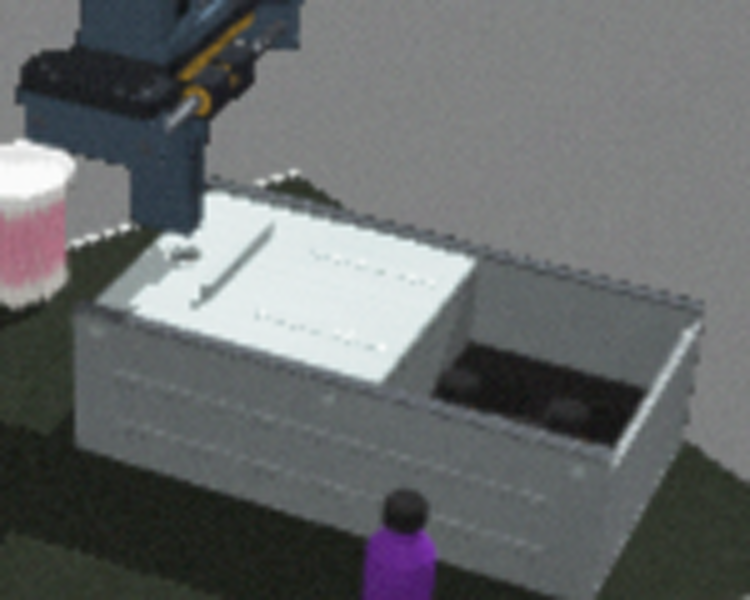

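```bash
python3 - <<'E'
from h import *
t=read_camera('top'); save(t,'ai_t.png',(295,195,385,270),8)
s=read_camera('scene'); save(s,'ai_s.png',(295,155,365,200),10)
E
python3 -m crank '0 0 0.005 0 0 0 1;0 0 0.005 0 0 0 1;0 0 0 0 0 0 1;0 0 0 0 0 0 1'
```

```text
time_s: 38.05
ee_pos: [0.6733, 0.0803, 0.0894]
ee_rot: [[1.0, -0.021, -0.001], [-0.021, -1.0, -0.0], [-0.001, 0.0, -1.0]]
contact_force: [-0.3, 0.5, 0.1]
gripper_width: 0.007
```

View pics/ai_t.png

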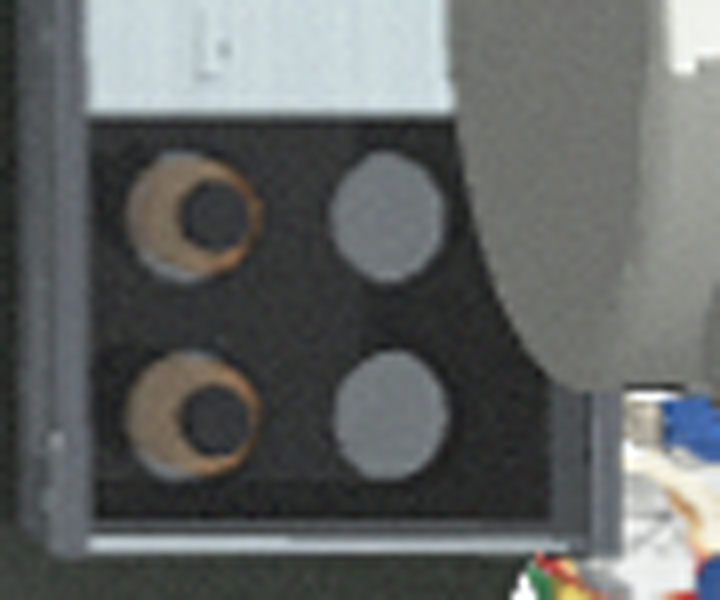

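View pics/ai_s.png

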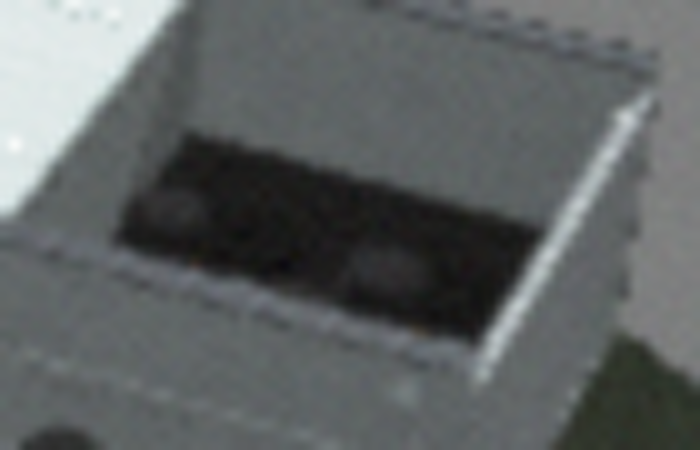

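Run:
```python
from h import *
t=read_camera('top');s=read_camera('scene')
for a,b in [((215,214),(172,208)),((217,416),(392,265))]:
    A=(295+a[0]/8,195+a[1]/8);B=(295+b[0]/10,155+b[1]/10)
    print(tri(t,A,s,B),plane(t,*A,.078).round(4))
```

```text
(array([0.49292029, 0.1135162 , 0.07779205]), np.float64(0.002520938947493244)) [0.4941 0.114  0.078 ]
(array([0.43564818, 0.11437167, 0.07873843]), np.float64(0.0036502170190629937)) [0.4373 0.1148 0.078 ]
```

```bash
python3 -m crank '-0.01 0 0 0 0 0 1;-0.01 0 0 0 0 0 1;-0.01 0 0 0 0 0 1;-0.01 0 0 0 0 0 1;-0.01 0 0 0 0 0 1;-0.01 0 0 0 0 0 1;-0.01 0 0 0 0 0 1;-0.01 0 0 0 0 0 1;0 0 0 0 0 0 1;0 0 0 0 0 0 1'; python3 -c "
from h import *
to(.545,.08,.0905,-1.2)
w=read_camera('wrist');save(w,'aj_w.png',f=1.5)
save(read_camera('scene'),'aj_s.png',(220,100,370,220),5)"
```

```text
time_s: 38.98
ee_pos: [0.5939, 0.082, 0.0902]
ee_rot: [[1.0, -0.021, 0.0], [-0.021, -1.0, 0.0], [0.0, -0.0, -1.0]]
contact_force: [0.9, 0.0, 0.6]
gripper_width: 0.007
t 38.98 tcp [0.5939 0.082  0.0902] yaw -1.21 tool z [ 4.e-04  0.e+00 -1.e+00] w 0.007 F [0.9 0.  0.6]
shift [-0.0489  0.0031 -0.0003] len 0.049 rz -0.0002
```

View pics/aj_s.png

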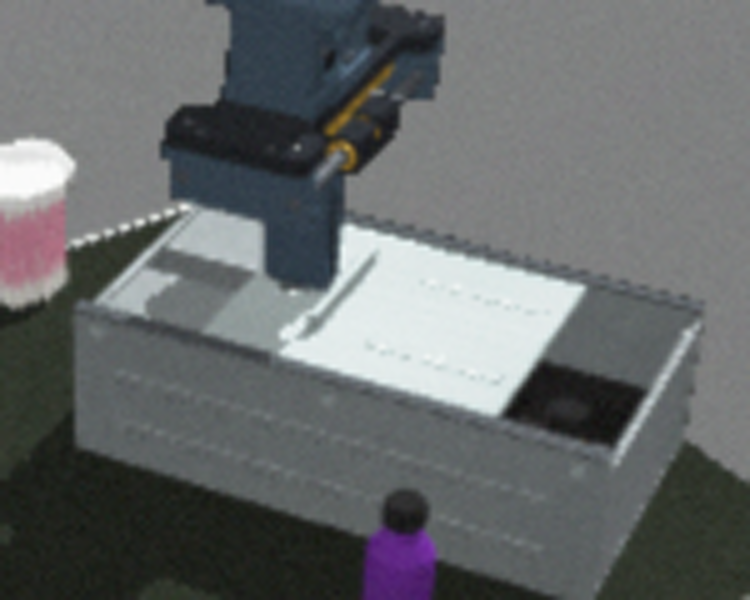

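Lid slides. Continue in smaller steps.

```bash
python3 -m crank '-0.008 0 0 0 0 0 1;-0.008 0 0 0 0 0 1;-0.008 0 0 0 0 0 1;-0.008 0 0 0 0 0 1;-0.007 0 0 0 0 0 1;0 0 0 0 0 0 1;0 0 0 0 0 0 1'; python3 -m crank '-0.006 0 0 0 0 0 1;-0.006 0 0 0 0 0 1;0 0 0 0 0 0 1;0 0 0 0 0 0 1'; python3 -m crank '-0.006 0 0 0 0 0 1;0 0 0 0 0 0 1;0 0 0 0 0 0 1'
```

```text
time_s: 39.67
ee_pos: [0.5542, 0.0829, 0.09]
ee_rot: [[1.0, -0.021, -0.0], [-0.021, -1.0, 0.0], [-0.0, -0.0, -1.0]]
contact_force: [-0.8, 0.1, 0.4]
gripper_width: 0.009
time_s: 40.0
ee_pos: [0.5437, 0.0831, 0.0903]
ee_rot: [[1.0, -0.021, 0.003], [-0.021, -1.0, 0.0], [0.003, -0.0, -1.0]]
contact_force: [4.5, 1.1, 2.2]
gripper_width: 0.002
time_s: 40.25
ee_pos: [0.5362, 0.0832, 0.0898]
ee_rot: [[1.0, -0.021, -0.001], [-0.021, -1.0, -0.0], [-0.001, 0.0, -1.0]]
contact_force: [-0.5, 0.2, -1.3]
gripper_width: 0.004
```

```bash
python3 -m crank '-0.003 0 0 0 0 0 1;0 0 0 0 0 0 1;0 0 0 0 0 0 1';python3 -m crank '-0.003 0 0 0 0 0 1;0 0 0 0 0 0 1;0 0 0 0 0 0 1'; python3 -c "
from h import *
t=read_camera('top');save(t,'ak_t.png',(290,130,380,270),4)"
```

```text
time_s: 40.5
ee_pos: [0.5335, 0.0833, 0.0898]
ee_rot: [[1.0, -0.021, -0.0], [-0.021, -1.0, 0.0], [-0.0, -0.0, -1.0]]
contact_force: [0.6, 0.6, 0.0]
gripper_width: 0.005
time_s: 40.75
ee_pos: [0.5305, 0.0834, 0.0899]
ee_rot: [[1.0, -0.021, -0.0], [-0.021, -1.0, -0.0], [-0.0, 0.0, -1.0]]
contact_force: [0.1, -0.5, -0.1]
gripper_width: 0.007
```

View pics/ak_t.png

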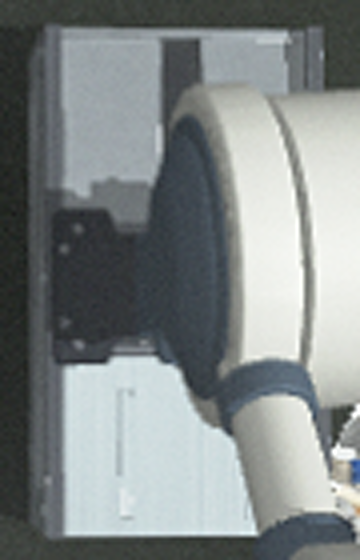

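```bash
python3 -m crank '-0.0015 0 0 0 0 0 1;0 0 0 0 0 0 1;0 0 0 0 0 0 1';python3 -m crank '-0.0015 0 0 0 0 0 1;0 0 0 0 0 0 1;0 0 0 0 0 0 1'
```

```text
time_s: 41.05
ee_pos: [0.5297, 0.0834, 0.09]
ee_rot: [[1.0, -0.021, 0.001], [-0.021, -1.0, 0.0], [0.001, -0.0, -1.0]]
contact_force: [4.6, -0.4, -1.2]
gripper_width: 0.002
time_s: 41.3
ee_pos: [0.5296, 0.0834, 0.0902]
ee_rot: [[1.0, -0.021, 0.004], [-0.021, -1.0, 0.0], [0.004, -0.0, -1.0]]
contact_force: [10.5, -0.4, -6.3]
gripper_width: 0.008
```

```bash
python3 -m crank '0.006 0 0 0 0 0 1;0.006 0 0 0 0 0 1;0 0 -0.02 0 0 0 1;0 0 -0.03 0 0 0 1;0 0 -0.035 0 0 0 1;0 0 -0.035 0 0 0 1;0 0 -0.03 0 0 0 1;-0.03 0.02 0 0 0 0 1;-0.035 0.02 0 0 0 0 1;-0.02 0.02 0 0 0 0 1;0 0 0 0 0 0 1;0 0 0 0 0 0 1'; python3 -c "
from h import *
to(.45,.0,.25,-1.2)
w=read_camera('wrist');save(w,'al_w.png',f=1.5)
t=read_camera('top');save(t,'al_t.png',f=1.5)
s=read_camera('scene');save(s,'al_s.png',f=1.5);save(s,'al_s2.png',(230,130,370,220),5)"
```

```text
time_s: 42.3
ee_pos: [0.4527, 0.0243, 0.2403]
ee_rot: [[1.0, -0.023, -0.0], [-0.023, -1.0, 0.0], [-0.0, -0.0, -1.0]]
contact_force: [0.6, 0.0, 0.3]
gripper_width: 0.005
t 42.3 tcp [0.4527 0.0243 0.2403] yaw -1.3 tool z [-2.e-04  1.e-04 -1.e+00] w 0.005 F [0.6 0.  0.3]
shift [-0.0022  0.0244 -0.0097] len 0.0264 rz -0.0018
```

View pics/al_w.png

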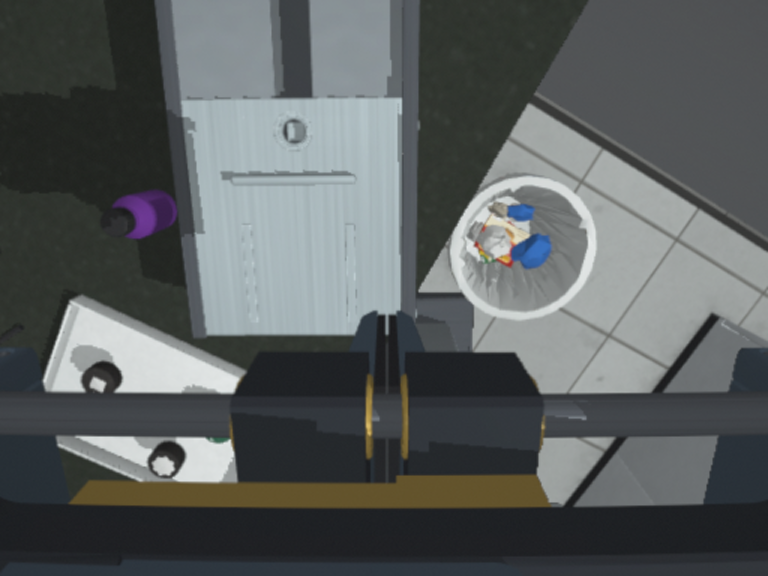

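View pics/al_s2.png

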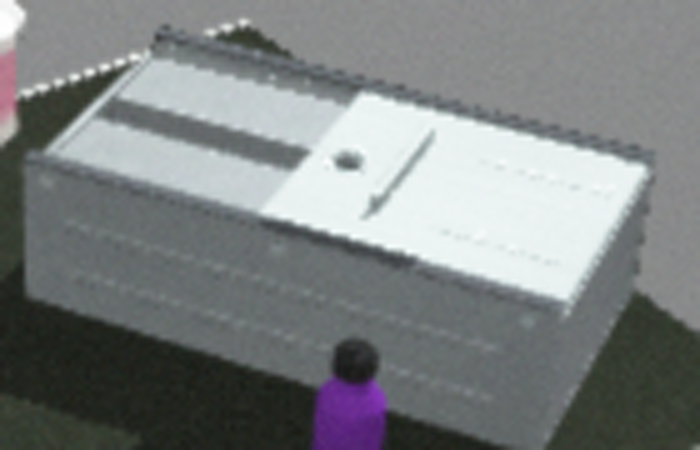

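View pics/al_s.png

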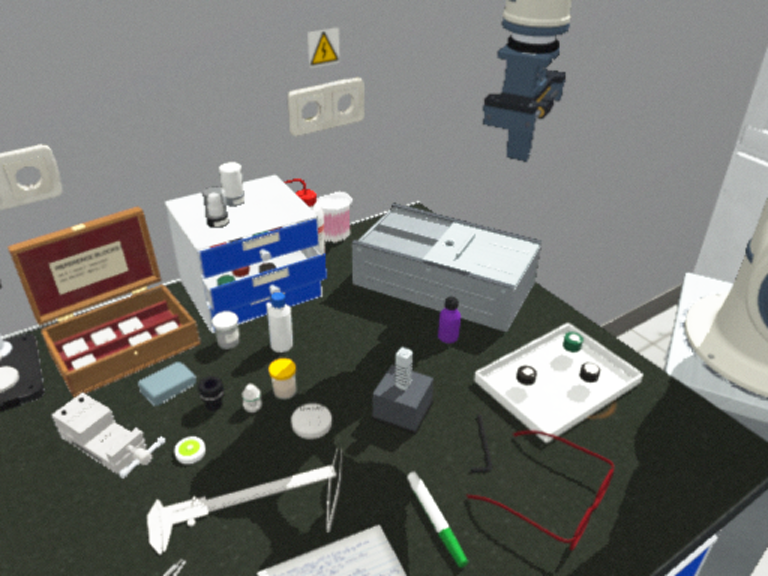

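```bash
python3 -c "
from h import *
w=read_camera('wrist');save(w,'am_w.png',(170,60,225,115),12)
for n,p in [('rec',(195,87))]: print(plane(w,*p,.086))"
```

```text
[0.54140425 0.08461079 0.086     ]
```

View pics/am_w.png

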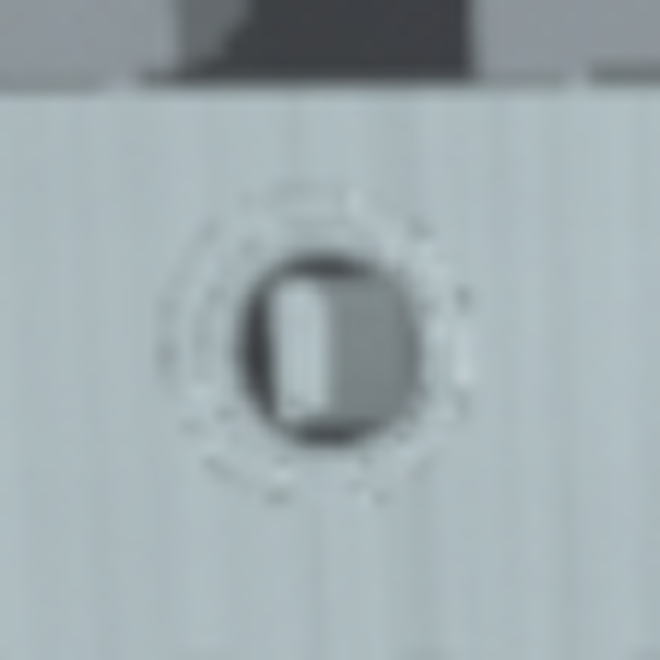

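Run:
```python
from h import *
w=read_camera('wrist')
c=plane(w,170+331/12,60+347/12,.086)
print(c)
a=np.radians(-1.2)
ex=np.array([np.cos(a),np.sin(a),0]);ey=np.array([-np.sin(a),np.cos(a),0])
for z in (.076,.070,.068):
    for n,d in [('L',ey*.00625),('top',ex*.00625),('bot',-ex*.00625)]:
        p=c+d; p[2]=z; q=(proj(w,p)-[170,60])*12; print(z,n,q.round(0))
for n,d in [('L',ey*.0075),('R',-ey*.0075),('top',ex*.0075),('bot',-ex*.0075)]:
    print('rim',n,((proj(w,c+d)-[170,60])*12).round(0))
```

```text
[0.53947391 0.08231719 0.086     ]
0.076 L [278. 350.]
0.076 top [349. 271.]
0.076 bot [356. 427.]
0.07 L [291. 351.]
0.07 top [362. 274.]
0.07 bot [368. 427.]
0.068 L [296. 351.]
0.068 top [366. 274.]
0.068 bot [372. 427.]
rim L [238. 347.]
rim R [424. 347.]
rim top [327. 250.]
rim bot [335. 443.]
```

```bash
python3 -c "
from h import *
s=read_camera('scene');save(s,'an.png',(235,220,305,295),8)
t=read_camera('top');save(t,'an_t.png',(170,200,240,260),8)"
```

```text
(no output)
```

View pics/an.png

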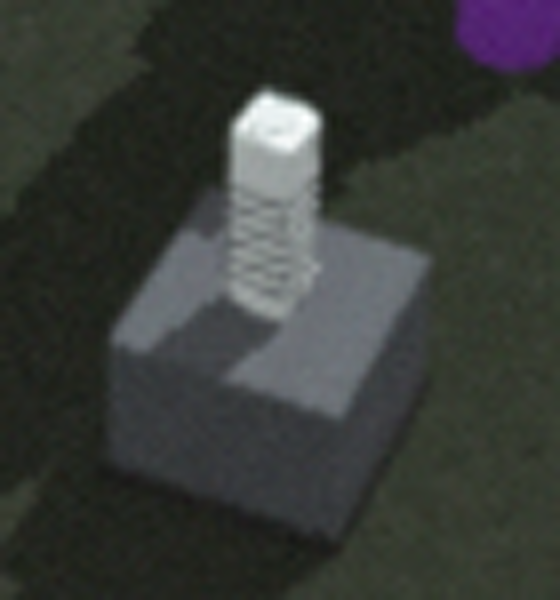

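View pics/an_t.png

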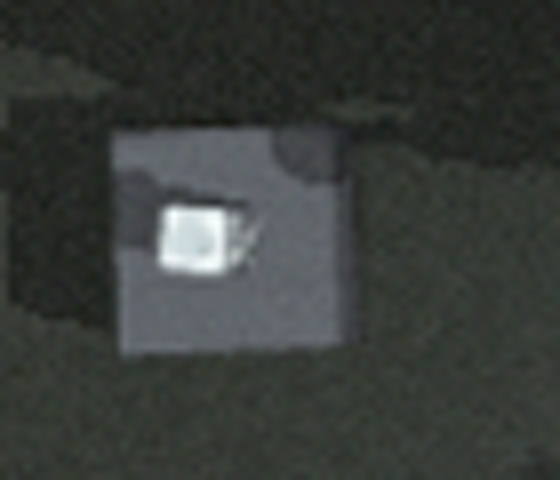

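The pin stands upright in its stand, with its handle resting on the block. The lid is shut, the button is up, and the arm is clear of everything.

```bash
python3 -c "
from h import *
print(hand_in())"
```

```text
the job is handed in; nothing more can be done
None
```

I've handed the job in after 42 s of robot time. The two amber bottles are in the box, the lid is shut and the pin is back in its stand. The hand-in reported no verdict.

**What I did:** I pressed the button with the pin, pushed the lid to its end stop and put the pin back in its stand. The two bottles went into well_3 and well_1, and I pushed the lid shut against its rib. I found only two amber bottles. The purple look-alike and the brown disc under the tray were left alone. One bottle had moved about 5 cm while the pin was going back, although the gripper was 4 cm or more clear of it; I measured it again before gripping it.

**What the last checks showed:**
- **Bottles:** Before the lid closed, both caps measured about 78 mm above the bench, which fits bottles standing on the hole floors. The well_3 bottle was within about 1 mm of its hole axis. The well_1 bottle was off by 2–3.5 mm depending on the view; 8 mm is allowed.
- **Lid:** The push force rose to about 4.5 N, dropped to nothing, then came up against the end stop. The recess sits about 2.5 mm to the closed side of where it began, at the edge of the stated play.
- **Button:** It appears up, judged from its edge in the wrist picture (about 270 seen, 278 expected if up, 291 if down). A cruder check from its apparent size put it about 29 mm deep, deeper than it can physically go, so I disregarded that.
- **Pin:** It looks upright with its handle resting on the stand in the scene and top views. I did not measure its tip.
- **Bystanders:** The white bottle, jar and hardness block look unmoved in the pictures. I did not measure them.

The cameras disagreed with each other by 2–4 mm in places, so I corrected each bottle's position over its hole before lowering it.

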